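Index the lever onto the clamp's splined cam shaft and clamp the rotor

ROBOT

A 6-joint arm with a two-finger parallel gripper is mounted at the origin on a cart in front of the work surface, level with it; the furniture and walls round the work are solid. World frame = base frame: x ahead of the robot, y to its left, z up, the work surface at z = 0. Lengths are in mm, angles in rad, forces in N, time in s.
With the tool pointing down it reaches from about 325 to 900 mm from the base axis. Payload 6.1 kg.
Tool frame: the origin (TCP) lies at the very end of the fingers, on their centre line; the grasp point (between the pads) lies 19 mm behind it; z points along the fingers, x is the direction in which the jaws open and shut, and the axes are right-handed (so a half turn about z gives the same grasp; the last joint's range is limited). The gripper opens to 87 mm and grips with 3 to 60 N. Pads are 19 mm wide; open, the fingers measure 117 mm over their backs; the gripper's body (75 mm by 190 mm) begins 51 mm behind the grasp point.
Start: joints at [-1.352, 0.22, 1.526, -0, 1.395, -0.126], TCP at [211.248, -588.209, 222.538] pointing down, gripper open.
Joint ranges: [-2.98, 2.98], [-0.91, 2.08], [0.09, 2.57], [-1.24, 4.39], [0.2, 2.65], [-2.68, 2.68]. Speed limits (rad/s): [2.57, 2.57, 3.01, 3.14, 3.14, 3.14].

INTERFACE

Orientations are given as [roll, pitch, yaw] about the fixed x, y, z axes, in that order (R = Rz(yaw) Ry(pitch) Rx(roll)).
In Python, from rig import env, cams, ticket gives the robot as it stands. The module is installed in compiled form; this text tells all that it offers.
- The arm moves only by the shell command python3 -m crank 'ROWS'. ROWS is JSON, a list of rows, each an object of numbers: "jaw": the opening, from 0 (shut) to 1 (fully open); "x", "y", "z": the shift along the tool's x, y, z in mm; "wx", "wy", "wz": the turn, a rotation vector about the tool's x, y, z in degrees. In form: [{"jaw": .., "x": .., "y": .., "z": .., "wx": .., "wy": .., "wz": ..}, ...]. A call has 1 to 8 rows; each row shifts and turns the commanded pose from where the row before left it, along the tool's axes as they then stand; what a row does not reach is not made up. A row lasts 1/8 s, in which the tool goes at most 62.5 mm and 10.7 degrees, less where a joint would pass 70% of its speed; a pose out of reach is approached as far as the arm can. A call with a gripper value outside its range is refused whole. The fingers move at their own pace and stop on an object; the grip force is fixed at half the most. Time passes only in rows, so rows that do not move let the fingers close. It gives the time, the measured TCP pose, the force and the opening at its end, in the units of the state.
- env.observe(): the state, without advancing time (a new reading comes with each control period).
- cams.capture(name): name is "side" or "top" or "wrist"; returns the picture (480x640x3 uint8, red, green, blue); there is no depth.
- cams.get_calibration(name): a dict with "camera_matrix" (3x3 intrinsics, pixels), "eye" and "rotation" of the camera in the world. Camera axes: x right, y up, looking along -z (the intrinsics and any distortion apply to the point x, -y, -z); pixel columns grow to the right and rows downward; lengths in mm; the calibration is good to about 2 mm. A picture is of the moment at which its call begins: read the wrist's pose just before it. get_calibration takes no time and is no camera call; for the wrist camera it gives the pose at the moment of the call.
- ticket.job_done(): hands the job in, once; it reports no verdict.
The state is a dict: "time": time; "joints": joint angles; "qd": joint speeds; "joint_torque": joint torques, N m; "tcp_pos": TCP position; "orientation": TCP orientation; "force": force on the tool from outside, world axes, zero at the start; "torque": the same for the moment, N m; "opening": finger opening in mm.
Only numpy, scipy, OpenCV 4.12 (cv2) and the standard library are available. Lean on these libraries where they do the work, as an engineer would, in place of code of your own. Each camera call takes 0.05 s, during which the arm holds its last target.

TASK

The lever of the small rotor clamp has been set on the plain nose of the splined cam shaft, but out of step, so it sits up on the spline ends. Turn it back (counter-clockwise) until its arm stands over the white line on the cam's lobe, so that it drops onto the splines at that tooth and no other, and press its hub down past the spring pawls until it sits fully home on the collar; only then swing it clockwise (seen from above) to its stop so that the jaw grips the rotor. Leave the lever there, and do not disturb the tools and parts lying around.

Things in the scene. Friction and masses are not known exactly. Their poses are not given: they have to be found in the camera images.
- clamp_base: base of the rotor clamp, a grey cast plate 100 x 190 mm, 12 mm high, fixed to the table. Origin on its underside; its y axis runs along the length from the upright cam shaft (axis at x = 0, y = -45 mm) to the fixed jaw (face at y = +54 mm). Jaws and bed are 44 mm wide and reach 57 mm above the table.
- cam (a joint): angle of the upright cam shaft in rad: 0 released, 1.45 stop, fully clamped; grows clockwise as seen from above. Friction (about 0.2 N m, 2 to 3 N at the knob) holds it where it is left. It starts within 0.2 of the released end. It drives the jaw: 4.25 mm of travel per rad; the jaw meets the rotor at about 1.3.
- cam_seat (a point): on the shaft's axis, at the top face of its collar (33 mm diameter), 52 mm above the table, where the hub rests when fully down; turns with the shaft, x axis along the white line. Above it stand 6 straight spline teeth (every 60 degrees, one over the white line; 26 mm over the teeth, 18 mm long), then a plain nose (18.4 mm diameter, 10 mm long) that centres the lever at the start.
- cam_line (a point): middle of the white line painted on the pointed lobe of the steel spiral cam (reaches 32 mm from the axis), 25.5 mm out from the shaft axis, 41 mm above the table; x axis points outwards along the line, z up. The lever's arm belongs over this line. With the shaft at 0 the line points along the base's -y axis.
- lever: loose lever, about 0.34 kg, nearly all in its hub (44 mm diameter, 30 mm high, splined through hole, 0.06 rad play). Origin: centre of the hub's underside; x along the arm, z up. Starts 18 mm above the collar, arm 0.25 to 0.85 rad clockwise of the white line. Drops 5 mm by itself onto the pawls when in step; pushed clockwise it would drop in one tooth (1.05 rad) off.
- hub_top (a point): centre of the upper face of the lever's hub, 30 mm above the lever's origin; press here or on the rim beside the hole. Two small brass spring pawls in the splines stop the hub about 13 mm above the collar; a steady push of 5 to 10 N takes it past them and home. The nose of the shaft ends 2 mm below this face when home.
- knob (a point): centre of the black ball knob (26 mm diameter) at the lever's end, 112 mm from the shaft axis, 18 mm above the hub's underside; x axis outwards along the arm. Between hub and knob (30 to 92 mm from the axis) the arm is an 11 mm round alloy rod at the same height. Nothing stands in the arm's way as it swings; below it there is only the 12 mm base plate and the table.
- jaw: the moving jaw, grey block with a steel face, 40 mm wide, on a bar that the cam pushes towards the fixed jaw; origin level with the table. Driven by the cam only.
- rotor: small motor rotor, loose, 17 mm diameter pack on a thin shaft 92 mm long (its y axis), lying in the groove of the bed between the jaws. Nothing has to be done to it by hand.
- rotor_pack (a point): centre of the rotor's dark lamination pack (17 mm diameter, 16 mm long), 34 mm above the table.
- oil_bottle: bystander: yellow dropper bottle with red spout, 38 mm diameter, 104 mm high; origin under its centre
- caliper: bystander: digital caliper lying flat, 64 x 170 x 12 mm, length along its y; origin under its centre
- screwdriver: bystander: red screwdriver, 18 x 158 x 21 mm, length along its y; origin under its centre
- spare_rotor: bystander: brass calibration rotor lying on its side, 28 mm diameter, 76 mm long along its y; origin under its centre

How it is judged:
By the outcome, as a careful person would: the job done as asked, in the order asked, and still so for the second after the job is handed in, with the robot touching nothing.
It also fails if it takes over 61 s, if anything falls off the work surface, if the arm or the gripper's body presses on something with over 40 N, if the wrist force passes 120 N, or if a joint passes its speed limit or range.

## Working session

There is one attempt and no reset: what is moved stays moved. The work goes in short steps, Python scripts to look and compute and a shell command to move; the robot and the scene stay as the last step left them, time stands still between calls to the robot, and variables do not carry over. Pictures are saved under pics/ and viewed, and the job is handed in when it is done.

```bash
mkdir -p pics; python3 - <<'E'
from rig import env,cams,ticket
import cv2
s=env.observe();print(s)
for n in("side","top","wrist"):
    c=cams.get_calibration(n);print(n,{k:(v.tolist() if hasattr(v,'tolist') else v) for k,v in c.items()})
    cv2.imwrite(f'pics/{n}0.png',cams.capture(n)[:,:,::-1])
E
```

```text
{'time': 0.0, 'joints': array([-1.35210333e+00,  2.21217833e-01,  1.52761760e+00, -2.28330612e-05,
        1.39471626e+00, -1.26118157e-01]), 'qd': array([-1.71230555e-04,  1.00991412e-03, -1.11440146e-04, -4.18214786e-05,
       -7.18833160e-04,  9.78698854e-04]), 'joint_torque': array([-7.24731817e-04, -4.94614756e+01, -3.87377393e+01,  6.97051850e-02,
        5.71891665e-02, -1.47054407e-04]), 'tcp_pos': array([ 211.10240479, -587.59956354,  221.43897348]), 'orientation': array([-3.14136853e+00,  1.94631321e-03, -1.22598093e+00]), 'force': array([-0.4915669 ,  0.6032526 , -0.64944096]), 'torque': array([-0.03820278,  0.00316275, -0.00789513]), 'opening': 87.19789207439497}
side {'camera_matrix': [[487.6859961953121, 0.0, 315.2778056183792], [0.0, 487.6859961953121, 235.09274976606883], [0.0, 0.0, 1.0]], 'eye': [286.76068147766625, -634.8833867470428, 589.400511606795], 'rotation': [1.0043831374520993, -0.005464371510560007, -0.27252289710675387]}
top {'camera_matrix': [[442.98334840546215, 0.0, 325.79550487272104], [0.0, 442.98334840546215, 235.94618625048804], [0.0, 0.0, 1.0]], 'eye': [335.2668017192304, 76.76254914234931, 1011.9220194477642], 'rotation': [0.16763225183058017, -0.016302609771355225, -1.5824384284945499]}
wrist {'camera_matrix': [[399.45826189651314, 0.0, 321.25929224238735], [0.0, 399.45826189651314, 241.9413479506554], [0.0, 0.0, 1.0]], 'eye': [285.99154965938567, -561.375466796638, 383.93198108807934], 'rotation': [-0.29466879523163336, 0.0017624588275308994, -1.2252446080289687]}
```

View pics/side0.png

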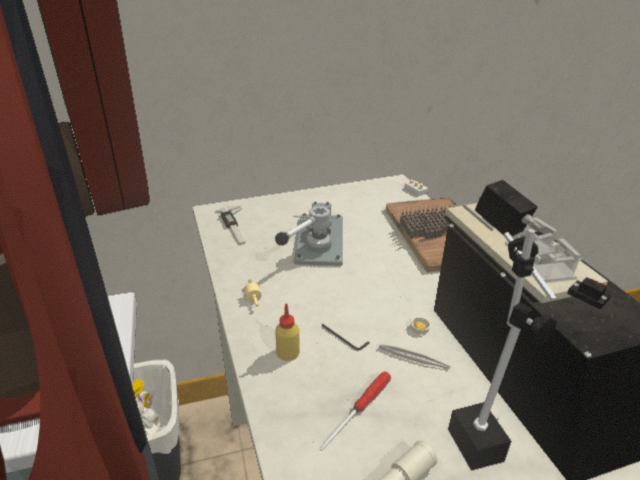

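View pics/top0.png

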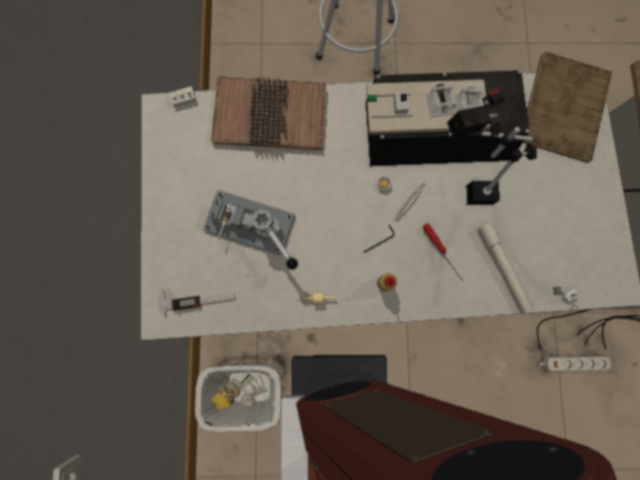

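View pics/wrist0.png

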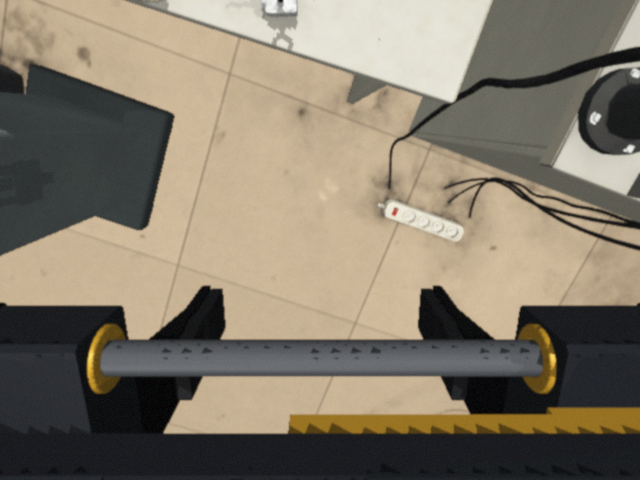

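The top view shows the hub at about (263,218), the knob at (292,264), the caliper at (195,300), the small brass rotor at (318,298) and the oil bottle at (388,282). I'll zoom in and project these points.

```bash
cat > h.py <<'E'
from rig import env,cams,ticket
import numpy as np,cv2
from scipy.spatial.transform import Rotation as R
def cal(n):
    c=cams.get_calibration(n);return np.array(c['camera_matrix']),np.array(c['eye']),R.from_euler('xyz',c['rotation']).as_matrix()
def ray(C,u,v):
    K,e,M=C; d=np.array([(u-K[0,2])/K[0,0],-(v-K[1,2])/K[1,1],-1]);return e,M@d
def onz(C,u,v,z):
    e,d=ray(C,u,v);return e+d*(z-e[2])/d[2]
def pix(C,p):
    K,e,M=C;q=M.T@(np.array(p)-e);return K[0,2]+K[0,0]*q[0]/-q[2],K[1,2]+K[1,1]*q[1]/q[2]
def two(C1,p1,C2,p2):
    e1,d1=ray(C1,*p1);e2,d2=ray(C2,*p2)
    t=np.linalg.lstsq(np.stack([d1,-d2],1),e2-e1,rcond=None)[0]
    a=e1+t[0]*d1;b=e2+t[1]*d2;return (a+b)/2,np.linalg.norm(a-b)
E
python3 - <<'E'
from h import *
T=cal('top');S=cal('side')
for n,p,z in(('hubtop',(263,218),100),('knob',(292,264),88),('bottle',(388,282),90),('spare',(318,298),14),('cal',(195,300),6)):print(n,onz(T,*p,z).round(1))
for n in('nose','knob'):pass
print(two(T,(292,264),S,(282,239)))
t=cv2.imread('pics/top0.png');s=cv2.imread('pics/side0.png')
a=cv2.resize(t[170:320,150:350],(800,600),interpolation=3);cv2.imwrite('pics/topz.png',a)
a=cv2.resize(s[190:280,260:380],(800,600),interpolation=3);cv2.imwrite('pics/sidez.png',a)
E
```

```text
hubtop [528.8 191.4 100. ]
knob [432.6 131.2  88. ]
bottle [392.8 -68.3  90. ]
spare [363.7  77.6  14. ]
cal [362.5 352.8   6. ]
(array([435.42182929, 131.07387538,  85.23717794]), np.float64(5.083191039778461))
```

View pics/topz.png

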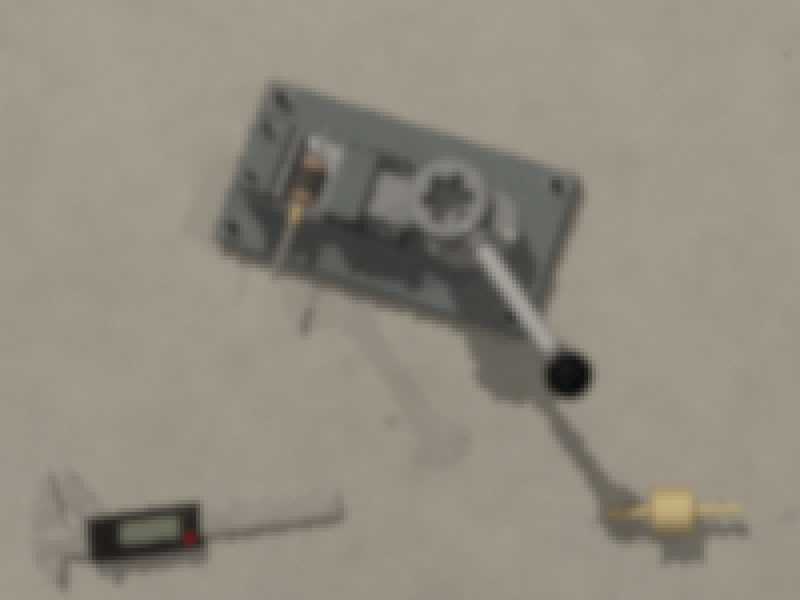

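View pics/sidez.png

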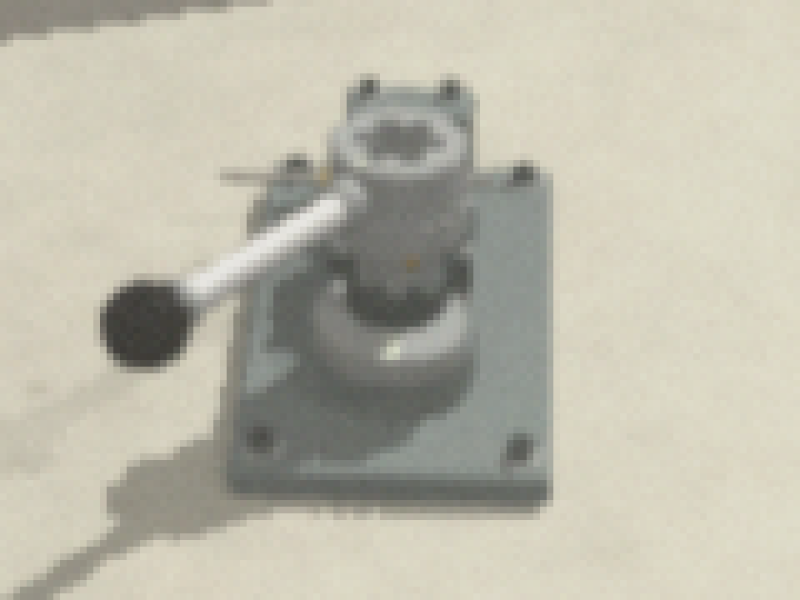

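```bash
python3 -m crank '[{"x":-46,"y":-36},{"x":-46,"y":-36},{"x":-46,"y":-36},{"x":-46,"y":-36},{"x":-46,"y":-36},{"x":-46,"y":-36},{"x":-46,"y":-36},{"x":-46,"y":-36}]'; python3 -m crank '[{"x":-46,"y":-36},{"x":-46,"y":-36},{"x":-46,"y":-36},{"x":-46,"y":-36},{"x":-46,"y":-36},{"wz":-7},{"wz":-6},{}]'
python3 - <<'E'
from h import *
C=cal('wrist')
im=cams.capture('wrist')[:,:,::-1];cv2.imwrite('pics/w1.png',im)
im=cams.capture('top')[:,:,::-1];cv2.imwrite('pics/t1.png',im)
E
```

```text
invalid input at $[0]: expected keys jaw, x, y, z, wx, wy, wz
invalid input at $[0]: expected keys jaw, x, y, z, wx, wy, wz
```

View pics/w1.png

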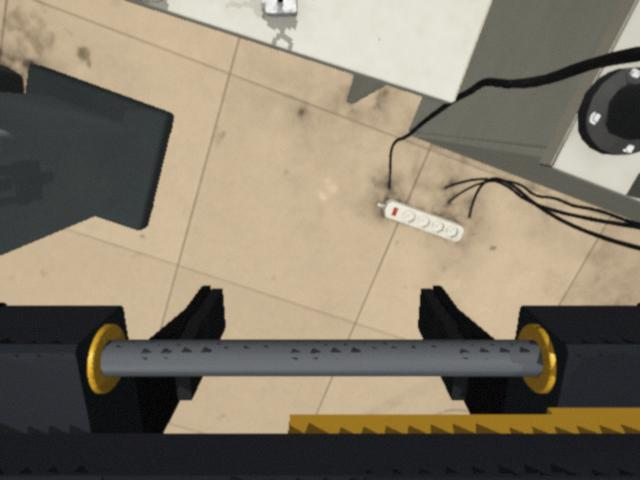

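The call was refused because every key is required, so the arm hasn't moved.

```bash
python3 -m crank '[{"jaw":1,"x":-46,"y":-36,"z":0,"wx":0,"wy":0,"wz":0},{"jaw":1,"x":-46,"y":-36,"z":0,"wx":0,"wy":0,"wz":0},{"jaw":1,"x":-46,"y":-36,"z":0,"wx":0,"wy":0,"wz":0},{"jaw":1,"x":-46,"y":-36,"z":0,"wx":0,"wy":0,"wz":0},{"jaw":1,"x":-46,"y":-36,"z":0,"wx":0,"wy":0,"wz":0},{"jaw":1,"x":-46,"y":-36,"z":0,"wx":0,"wy":0,"wz":0},{"jaw":1,"x":-46,"y":-36,"z":0,"wx":0,"wy":0,"wz":0},{"jaw":1,"x":-46,"y":-36,"z":0,"wx":0,"wy":0,"wz":0}]'; python3 -m crank '[{"jaw":1,"x":-46,"y":-36,"z":0,"wx":0,"wy":0,"wz":0},{"jaw":1,"x":-46,"y":-36,"z":0,"wx":0,"wy":0,"wz":0},{"jaw":1,"x":-46,"y":-36,"z":0,"wx":0,"wy":0,"wz":0},{"jaw":1,"x":-46,"y":-36,"z":0,"wx":0,"wy":0,"wz":0},{"jaw":1,"x":-46,"y":-36,"z":0,"wx":0,"wy":0,"wz":-7},{"jaw":1,"x":0,"y":0,"z":0,"wx":0,"wy":0,"wz":-6},{"jaw":1,"x":0,"y":0,"z":0,"wx":0,"wy":0,"wz":0}]'
python3 - <<'E'
from h import *
C=cal('wrist')
im=cams.capture('wrist')[:,:,::-1];cv2.imwrite('pics/w1.png',im)
im=cams.capture('side')[:,:,::-1];cv2.imwrite('pics/s1.png',im)
E
```

```text
time: 1.25
tcp_pos: [358.2, -142.8, 222.8]
orientation: [-3.141, -0.001, -1.227]
force: [1.6, -0.5, -0.3]
opening: 86.8
time: 2.12
tcp_pos: [449.3, 133.4, 222.3]
orientation: [3.141, 0.0, -0.998]
force: [-0.4, 0.1, 0.1]
opening: 87.1
```

View pics/w1.png

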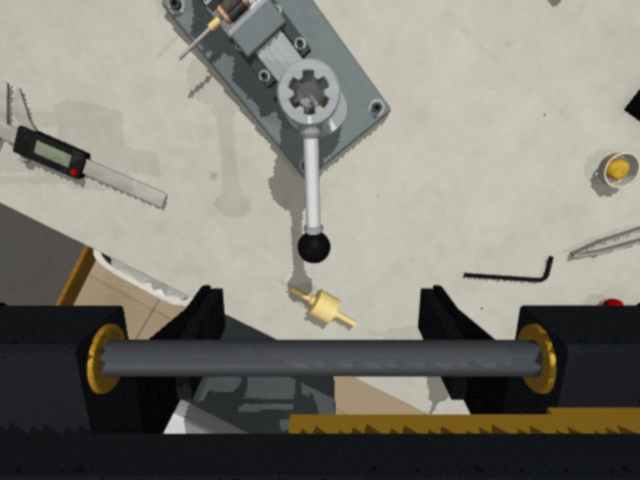

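View pics/s1.png

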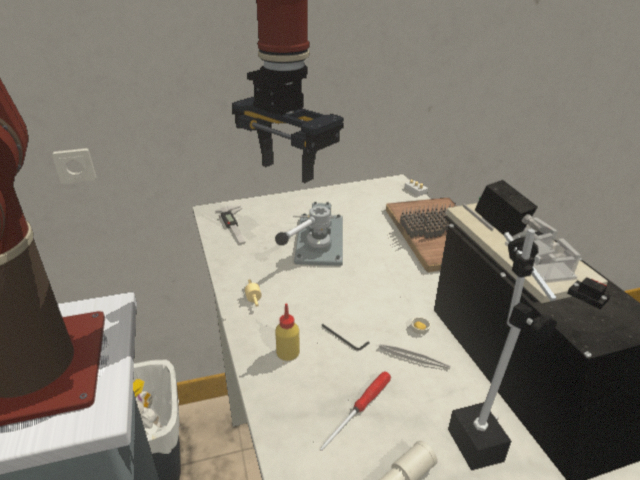

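The wrist view shows the hub at about (309,90), the knob at (314,246), the base plate running upper-left, and the spare rotor at (323,307). Next I'll find the centres.

```bash
python3 - <<'E'
from h import *
C=cal('wrist')
im=cv2.imread('pics/w1.png')
g=im.max(2)
m=(g<45).astype(np.uint8);m[:220]=0;m[275:]=0;m[:,:280]=0;m[:,350:]=0
n,l,st,ce=cv2.connectedComponentsWithStats(m);k=1+st[1:,4].argmax();kn=ce[k];print('knob',kn,st[k])
print('tcp in img',pix(C,env.observe()['tcp_pos']),C[1])
K=onz(C,*kn,88);print('knob',K)
for h in((309,90),(308,87)):print(onz(C,*h,100))
a=cv2.resize(im[30:180,220:420],(800,600),interpolation=2);cv2.imwrite('pics/w1z.png',a)
E
```

```text
knob [313.27130682 247.38210227] [298 234  32  28 704]
tcp in img (np.float64(320.7824727744569), np.float64(306.23499550299584)) [516.36763009 175.08583323 384.8179219 ]
knob [433.30640577 129.26889131  88.        ]
[528.37480509 192.50589085 100.        ]
[529.60178971 194.06386309 100.        ]
```

View pics/w1z.png

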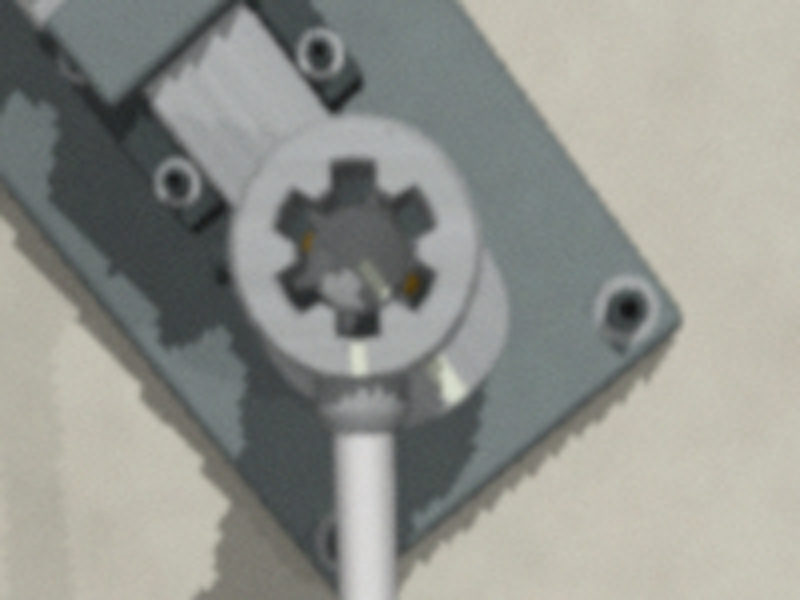

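Zoomed in, the hub disc is centred at about (355,247), which is pixel (308.7,91.8). The white line on the lobe is at (447,375), which is (331.8,123.8), and a white mark on the shaft's nose points the same way.

```bash
python3 - <<'E'
from h import *
C=cal('wrist')
H=onz(C,308.8,91.8,100);L=onz(C,331.8,123.8,41);K=onz(C,313.3,247.4,88)
a=lambda p:np.arctan2(*(p-H)[1::-1])
print('H',H,'L',L,np.hypot(*(L-H)[:2]),'K',K,np.hypot(*(K-H)[:2]))
print('ang line',a(L),'arm',a(K),'diff',a(L)-a(K))
# base edge direction: right edge zoom (545,110)-(680,320) on z=12
p=onz(C,220+545/4,30+110/4,12);q=onz(C,220+680/4,30+320/4,12);print('base -y',np.arctan2(*(q-p)[1::-1]))
# nose mark zoom (366,262)-(388,295) z=80
p=onz(C,220+364/4,30+262/4,80);q=onz(C,220+386/4,30+296/4,80);print('nose',np.arctan2(*(q-p)[1::-1]))
s=env.observe();print(s['tcp_pos'],s['orientation'])
E
```

```text
H [527.34755954 192.01855824 100.        ] L [518.88115189 166.36526096  41.        ] 27.014287317982742 K [433.30609686 129.24221923  88.        ] 113.06929486954786
ang line -1.8895726965189161 arm -2.5529864064929217 diff 0.6634137099740056
base -y -1.9432562548050005
nose -1.9741954727281112
[449.41792472 132.44542357 222.43826854] [ 3.14134406e+00 -2.56815058e-05 -1.00172725e+00]
```

```bash
python3 -m crank '[{"jaw":1,"x":-7,"y":-20,"z":40,"wx":0,"wy":0,"wz":-1},{"jaw":1,"x":0,"y":0,"z":45,"wx":0,"wy":0,"wz":0},{"jaw":1,"x":0,"y":0,"z":40,"wx":0,"wy":0,"wz":0},{"jaw":1,"x":0,"y":0,"z":28,"wx":0,"wy":0,"wz":0},{"jaw":0.2,"x":0,"y":0,"z":0,"wx":0,"wy":0,"wz":0},{"jaw":0.2,"x":0,"y":0,"z":0,"wx":0,"wy":0,"wz":0},{"jaw":0.2,"x":0,"y":0,"z":0,"wx":0,"wy":0,"wz":0},{"jaw":0.2,"x":0,"y":0,"z":0,"wx":0,"wy":0,"wz":0}]'
python3 - <<'E'
from h import *
im=cams.capture('wrist')[:,:,::-1];cv2.imwrite('pics/w2.png',im)
im=cams.capture('side')[:,:,::-1];cv2.imwrite('pics/s2.png',cv2.resize(im[160:280,220:380],(800,600),interpolation=2))
E
```

```text
time: 3.22
tcp_pos: [463.6, 149.6, 70.8]
orientation: [-3.139, -0.001, -0.982]
force: [-0.1, 0.1, -0.5]
opening: 55.0
```

View pics/w2.png

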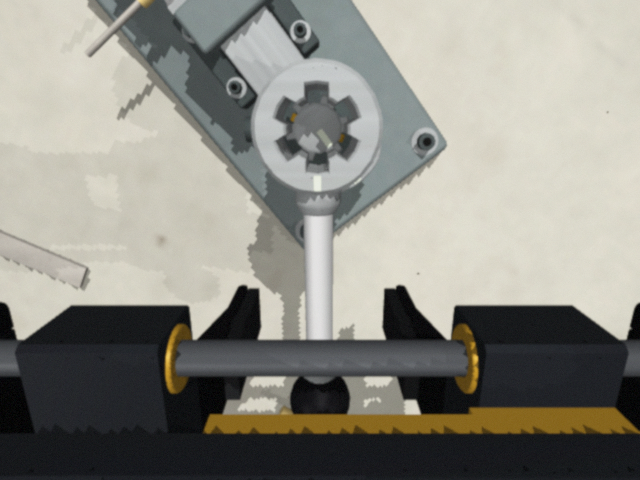

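View pics/s2.png

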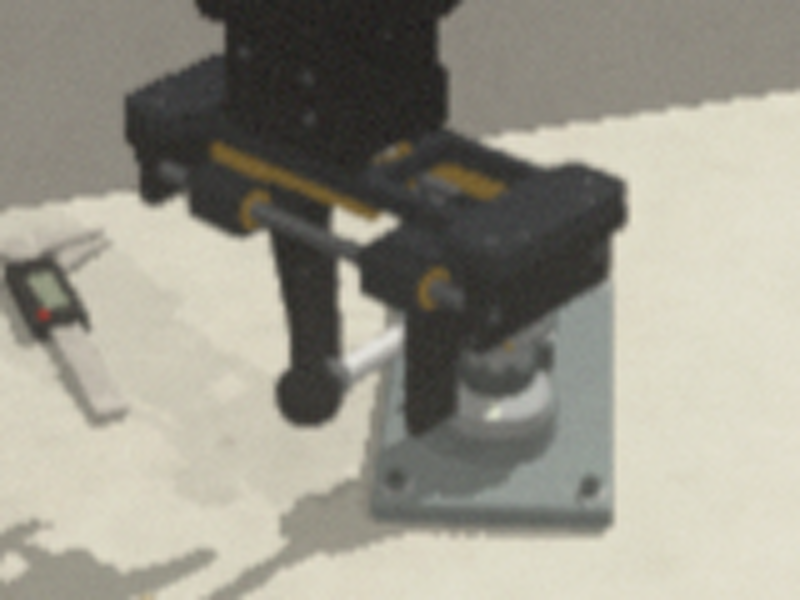

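```bash
python3 -m crank '[{"jaw":0.2,"x":0,"y":0,"z":0,"wx":0,"wy":0,"wz":0},{"jaw":0.2,"x":0,"y":0,"z":0,"wx":0,"wy":0,"wz":0},{"jaw":0.2,"x":0,"y":0,"z":0,"wx":0,"wy":0,"wz":0},{"jaw":0.2,"x":0,"y":0,"z":0,"wx":0,"wy":0,"wz":0},{"jaw":0.2,"x":5.4,"y":-0.2,"z":0,"wx":0,"wy":0,"wz":-4},{"jaw":0.2,"x":5.4,"y":-0.2,"z":0,"wx":0,"wy":0,"wz":-4},{"jaw":0.2,"x":5.4,"y":-0.2,"z":0,"wx":0,"wy":0,"wz":-4},{"jaw":0.2,"x":5.4,"y":-0.2,"z":0,"wx":0,"wy":0,"wz":-4}]'
python3 -m crank '[{"jaw":0.2,"x":5.4,"y":-0.2,"z":0,"wx":0,"wy":0,"wz":-4},{"jaw":0.2,"x":5.4,"y":-0.2,"z":0,"wx":0,"wy":0,"wz":-4},{"jaw":0.2,"x":0,"y":0,"z":0,"wx":0,"wy":0,"wz":0}]'
python3 - <<'E'
from h import *
im=cams.capture('wrist')[:,:,::-1];cv2.imwrite('pics/w3.png',im)
E
```

```text
time: 4.32
tcp_pos: [477.1, 133.3, 69.5]
orientation: [3.142, 0.0, -0.7]
force: [-0.4, -0.6, -0.7]
opening: 17.5
time: 4.7
tcp_pos: [485.9, 126.9, 69.5]
orientation: [-3.142, -0.0, -0.564]
force: [-0.3, 0.2, 0.1]
opening: 17.2
```

View pics/w3.png

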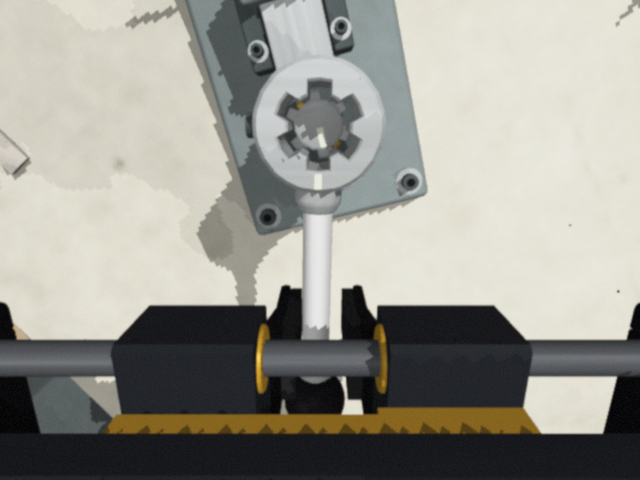

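The nose mark is nearly in line with the arm, with roughly 0.2 rad left. From here I'll go slowly.

```bash
python3 -m crank '[{"jaw":0.2,"x":1.8,"y":0,"z":0,"wx":0,"wy":0,"wz":-1.3},{"jaw":0.2,"x":1.8,"y":0,"z":0,"wx":0,"wy":0,"wz":-1.3},{"jaw":0.2,"x":1.8,"y":0,"z":0,"wx":0,"wy":0,"wz":-1.3},{"jaw":0.2,"x":1.8,"y":-0.2,"z":0,"wx":0,"wy":0,"wz":-1.3},{"jaw":0.2,"x":1.5,"y":0,"z":0,"wx":0,"wy":0,"wz":-1.1},{"jaw":0.2,"x":1.5,"y":0,"z":0,"wx":0,"wy":0,"wz":-1.1},{"jaw":0.2,"x":0,"y":0,"z":0,"wx":0,"wy":0,"wz":0}]'
cat > look.py <<'E'
import sys
from h import *
n=sys.argv[1];C=cal('wrist');s=env.observe()
im=cams.capture('wrist')[:,:,::-1];cv2.imwrite(f'pics/{n}.png',im);cv2.imwrite(f'pics/{n}z.png',cv2.resize(im[30:270,180:500],(800,600),interpolation=2))
im=cams.capture('side')[:,:,::-1];cv2.imwrite(f'pics/{n}s.png',cv2.resize(im[160:280,220:380],(800,600),interpolation=2))
print(s['tcp_pos'].round(1),s['orientation'].round(3),s['force'].round(1),s['torque'].round(2),s['time'])
E
python3 look.py a4
```

```text
time: 5.62
tcp_pos: [494.9, 122.2, 69.6]
orientation: [-3.142, -0.0, -0.433]
force: [0.7, 0.6, -0.3]
opening: 17.3
[494.9 122.2  69.6] [-3.142 -0.    -0.433] [ 0.7  0.6 -0.3] [-0.06 -0.17 -0.05] 5.625
```

View pics/a4z.png

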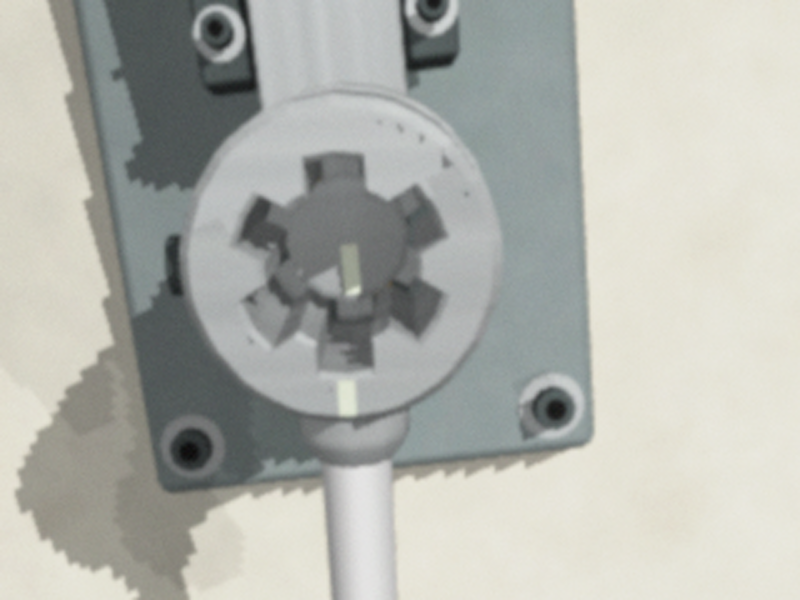

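View pics/a4s.png

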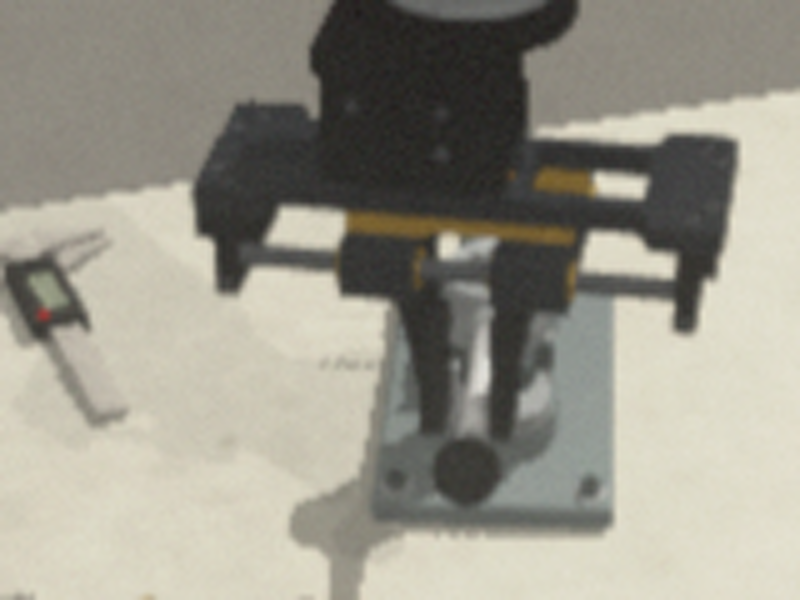

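```bash
python3 -m crank '[{"jaw":0.2,"x":1.1,"y":0,"z":0,"wx":0,"wy":0,"wz":-0.8},{"jaw":0.2,"x":1.1,"y":0,"z":0,"wx":0,"wy":0,"wz":-0.8},{"jaw":0.2,"x":1.1,"y":0,"z":0,"wx":0,"wy":0,"wz":-0.8},{"jaw":0.2,"x":1.1,"y":0,"z":0,"wx":0,"wy":0,"wz":-0.8},{"jaw":0.2,"x":0,"y":0,"z":0,"wx":0,"wy":0,"wz":0}]'
python3 look.py a5
```

```text
time: 6.35
tcp_pos: [498.8, 120.5, 69.5]
orientation: [3.142, 0.0, -0.378]
force: [-1.1, 0.5, -1.4]
opening: 17.6
[498.8 120.5  69.5] [ 3.142  0.    -0.378] [-1.1  0.5 -1.4] [-0.05 -0.03 -0.07] 6.35
```

View pics/a5z.png

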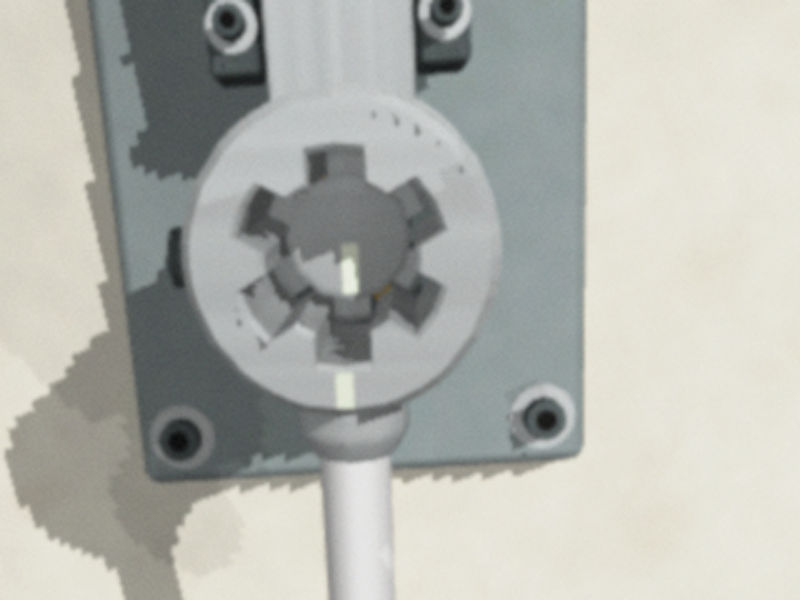

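```bash
python3 -m crank '[{"jaw":0.2,"x":0.8,"y":0,"z":0,"wx":0,"wy":0,"wz":-0.6},{"jaw":0.2,"x":0.8,"y":0,"z":0,"wx":0,"wy":0,"wz":-0.6},{"jaw":0.2,"x":0.8,"y":0,"z":0,"wx":0,"wy":0,"wz":-0.6},{"jaw":0.2,"x":0.8,"y":0,"z":0,"wx":0,"wy":0,"wz":-0.6},{"jaw":0.2,"x":0,"y":0,"z":0,"wx":0,"wy":0,"wz":0}]'
python3 look.py a6
```

```text
time: 7.08
tcp_pos: [501.8, 119.4, 69.5]
orientation: [-3.142, 0.0, -0.336]
force: [-0.1, -1.6, 0.3]
opening: 17.4
[501.8 119.4  69.5] [-3.142  0.    -0.336] [-0.1 -1.6  0.3] [-0.01 -0.03 -0.01] 7.075
```

View pics/a6z.png

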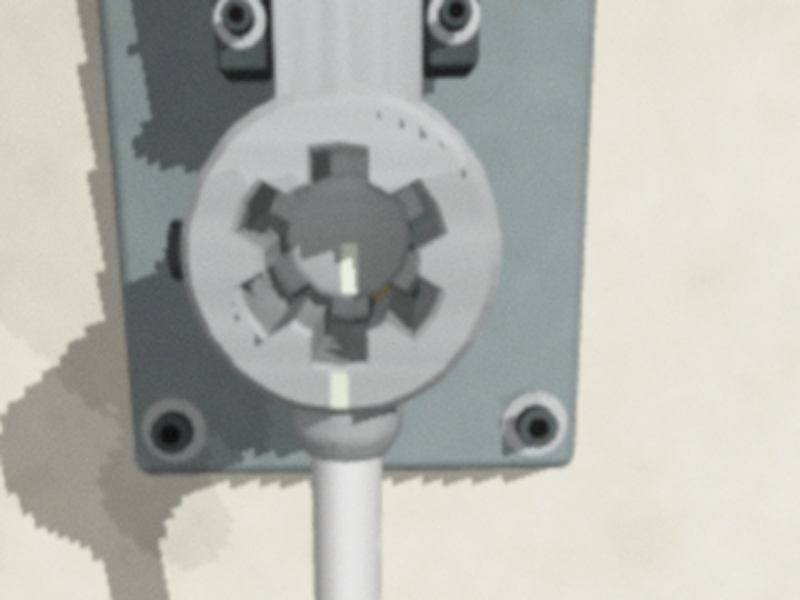

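View pics/a6s.png

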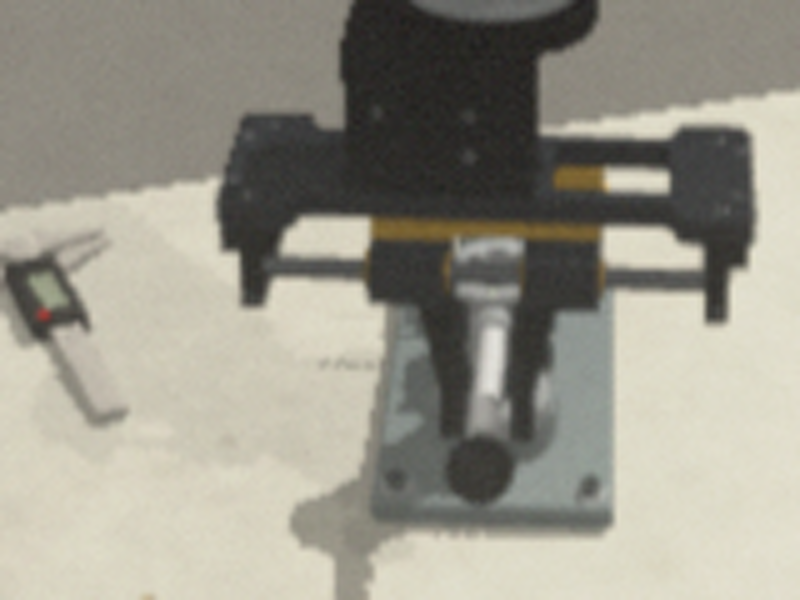

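```bash
cat > meas.py <<'E'
import sys
from h import *
n=sys.argv[1];C=cal('wrist')
im=cv2.imread(f'pics/{n}.png');hub_z=float(sys.argv[2])
x0,y0=245,55;sub=im[y0:y0+150,x0:x0+150].astype(int)
lab=cv2.cvtColor(sub.astype(np.uint8),cv2.COLOR_BGR2LAB).astype(int)
m=((lab[...,2]>134)&(sub.max(2)>190)).astype(np.uint8)
k,l,st,ce=cv2.connectedComponentsWithStats(m)
H=np.array([527.4,192.0])
for i in range(1,k):
    if st[i,4]<8:continue
    ys,xs=np.nonzero(l==i);p=np.c_[xs,ys].astype(np.float32)
    vx,vy,cx,cy=cv2.fitLine(p,2,0,.01,.01).ravel()
    if vy<0:vx,vy=-vx,-vy
    for z in(80,hub_z):
        a=onz(C,cx+x0,cy+y0,z);b=onz(C,cx+x0+4*vx,cy+y0+4*vy,z)
        print(st[i].tolist(),'z',z,'c',a[:2].round(1),'dir',np.arctan2(*(b-a)[1::-1]).round(3),'from H',np.arctan2(*(a[:2]-H)[::-1]).round(3),np.hypot(*(a[:2]-H)).round(1))
cv2.imwrite(f'pics/{n}q.png',cv2.resize(sub.astype(np.uint8),(600,600),interpolation=2))
E
python3 meas.py a6 100
```

```text
[72, 78, 6, 14, 19] z 80 c [525.2 188.3] dir -1.697 from H -2.122 4.3
[72, 78, 6, 14, 19] z 100.0 c [525.5 189.1] dir -1.697 from H -2.163 3.4
[68, 124, 6, 14, 65] z 80 c [517.6 172.7] dir -1.899 from H -2.039 21.6
[68, 124, 6, 14, 65] z 100.0 c [519.  175.6] dir -1.899 from H -2.045 18.5
```

View pics/a6q.png

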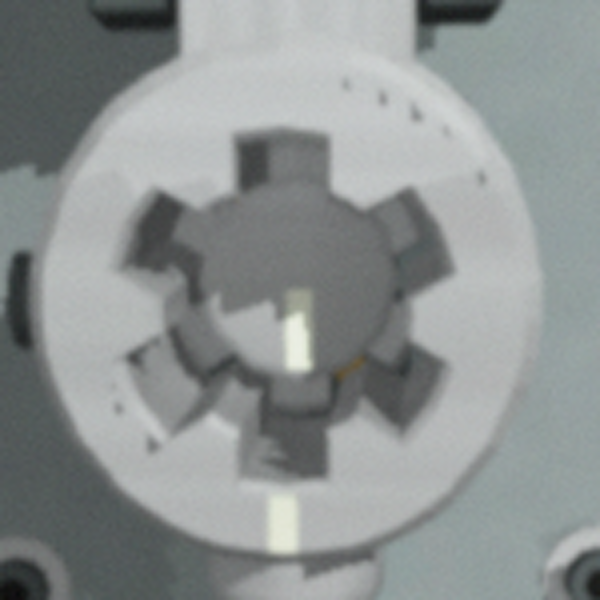

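```bash
python3 -m crank '[{"jaw":0.2,"x":0.8,"y":0,"z":0,"wx":0,"wy":0,"wz":-0.6},{"jaw":0.2,"x":0.8,"y":0,"z":0,"wx":0,"wy":0,"wz":-0.6},{"jaw":0.2,"x":0.8,"y":0,"z":0,"wx":0,"wy":0,"wz":-0.6},{"jaw":0.2,"x":0,"y":0,"z":0,"wx":0,"wy":0,"wz":0}]'
python3 look.py a7;python3 meas.py a7 100
```

```text
time: 7.68
tcp_pos: [504.0, 118.6, 69.5]
orientation: [3.142, 0.0, -0.304]
force: [0.1, 0.2, -0.2]
opening: 17.1
[504.  118.6  69.5] [ 3.142  0.    -0.304] [ 0.1  0.2 -0.2] [-0.   -0.09  0.01] 7.675
[72, 78, 5, 14, 19] z 80 c [525.2 188.5] dir -1.704 from H -2.133 4.2
[72, 78, 5, 14, 19] z 100.0 c [525.5 189.2] dir -1.704 from H -2.18 3.4
[66, 124, 7, 14, 72] z 80 c [517.9 172.9] dir -1.949 from H -2.034 21.4
[66, 124, 7, 14, 72] z 100.0 c [519.1 175.7] dir -1.949 from H -2.041 18.3
```

View pics/a7q.png

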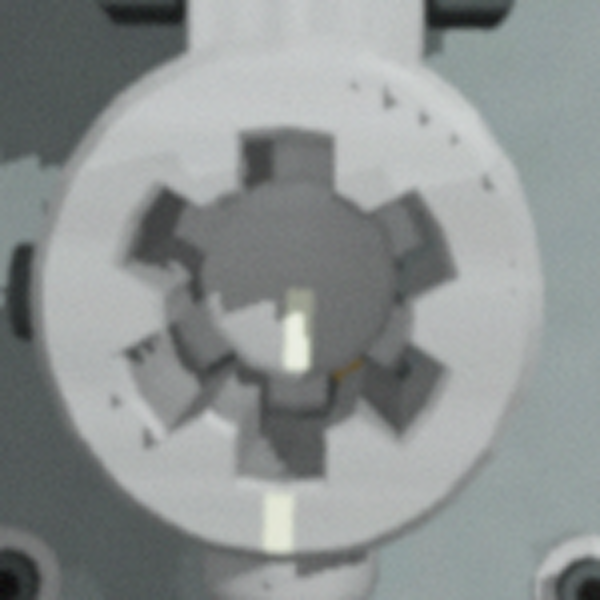

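View pics/a7s.png

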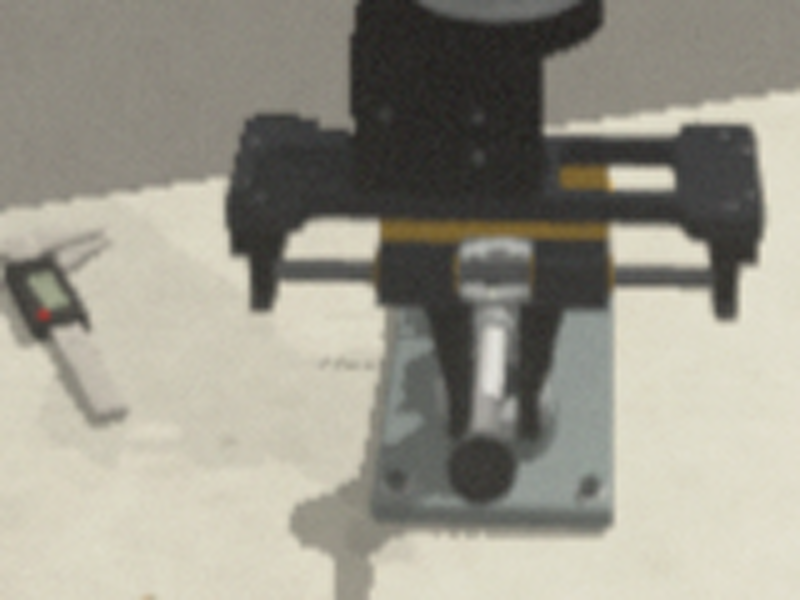

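View pics/a7.png

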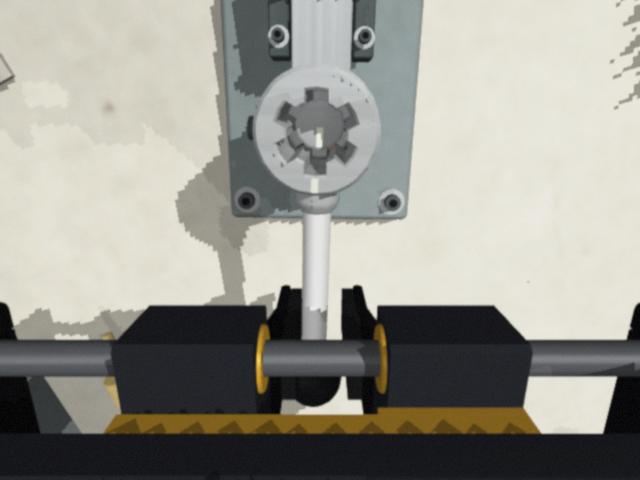

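View pics/a5.png

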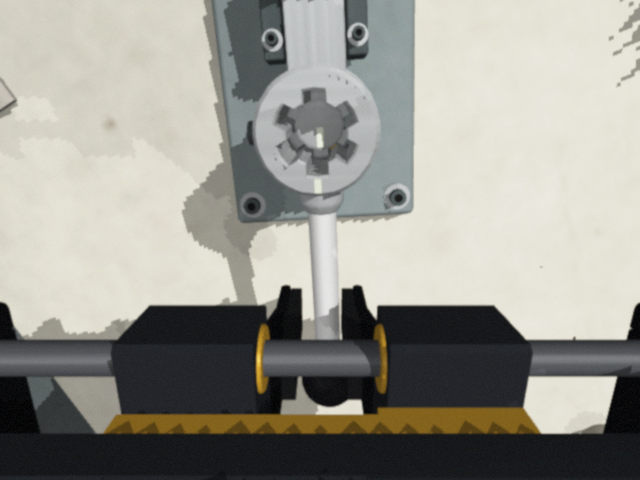

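The lever has dropped in. The hub's apparent width shrank from 131 px in w3 to 125 px in a4–a7 at the same camera height, which is a drop of about 5 mm. The lever also stayed still between a5 and a7 while the slack was crossed. I'll lift off and check.

```bash
python3 -m crank '[{"jaw":0.2,"x":0,"y":0,"z":-30,"wx":0,"wy":0,"wz":0},{"jaw":0.25,"x":0,"y":0,"z":-50,"wx":0,"wy":0,"wz":0},{"jaw":0.25,"x":0,"y":0,"z":-20,"wx":0,"wy":0,"wz":0},{"jaw":0.25,"x":0,"y":0,"z":0,"wx":0,"wy":0,"wz":0}]'
python3 look.py a8
python3 - <<'E'
from h import *
im=cv2.imread('pics/a8.png');cv2.imwrite('pics/a8m.png',cv2.resize(im[40:220,200:440],(800,600),interpolation=2))
E
```

```text
time: 8.28
tcp_pos: [505.5, 118.8, 171.6]
orientation: [-3.14, -0.004, -0.304]
force: [-0.2, -0.0, 0.1]
opening: 21.3
[505.5 118.8 171.6] [-3.14  -0.004 -0.304] [-0.2 -0.   0.1] [-0.02  0.   -0.  ] 8.275
```

View pics/a8m.png

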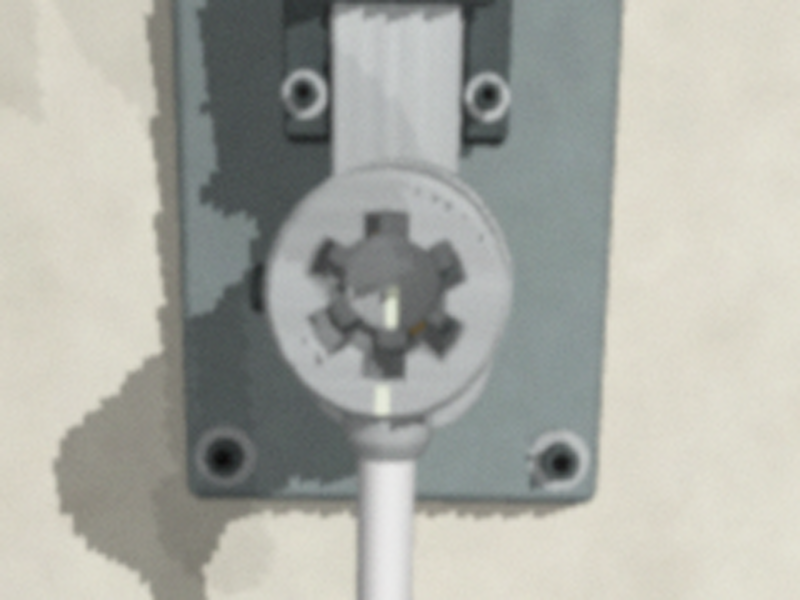

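View pics/a8s.png

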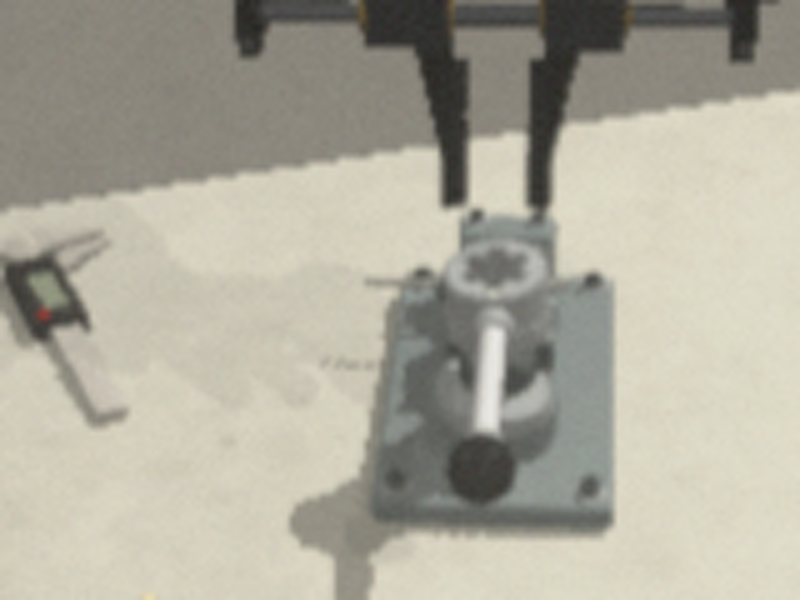

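```bash
python3 - <<'E'
from h import *
C=cal('wrist');S=cal('side');print(C[1],R.from_matrix(C[2]).as_euler('xyz'))
def wid(C,c,z):
    # expected horizontal pixel width of 44mm disc
    t=np.linspace(0,6.28,200);P=[pix(C,(c[0]+22*np.cos(a),c[1]+22*np.sin(a),z)) for a in t];P=np.array(P);return P.min(0).round(1),P.max(0).round(1)
for z in(90,95,100):print(z,wid(C,(527.4,192),z),pix(C,(527.4,192,z)))
print('meas x',200+265*.3,200+512*.3,'y',40+163*.3,40+417*.3)
print(two(C,(316.6,127),S,(319,213.6)))
for z in (83,88):print(z,'knob side',pix(S,(527.4+112*np.cos(-1.93),192+112*np.sin(-1.93),z)),'hub',pix(S,(527.4,192,z+12)))
im=cv2.imread('pics/a8s.png')
W=cv2.imread('pics/a8.png')
# line px on cam if at angles
for a in(-1.85,-1.9,-1.95,-2.0):print(a,pix(C,(527.4+25.5*np.cos(a),192+25.5*np.sin(a),41)))
E
```

```text
[527.13307786 194.41864432 330.92528878] [-0.29523769  0.00113096 -0.30373308]
90 (array([285.4,  83.7]), array([361.5, 163. ])) (np.float64(323.4204449740606), np.float64(124.48037856308488))
95 (array([284.6,  82.9]), array([362.3, 163.9])) (np.float64(323.4561367667014), np.float64(124.56542911104465))
100 (array([283.8,  82.1]), array([363.2, 164.8])) (np.float64(323.49336964372105), np.float64(124.65415193381011))
meas x 279.5 353.6 y 88.9 165.1
(array([525.68441609, 191.17177757,  94.46393062]), np.float64(5.014081484184808))
83 knob side (np.float64(313.51396878207925), np.float64(248.62361260543068)) hub (np.float64(318.46904172707707), np.float64(213.03446900686106))
88 knob side (np.float64(313.52349906487984), np.float64(246.38160056652708)) hub (np.float64(318.4911650819314), np.float64(210.89478855821955))
-1.85 (np.float64(323.9621587443394), np.float64(161.00271746001317))
-1.9 (np.float64(322.17807739609464), np.float64(161.00166877389796))
-1.95 (np.float64(320.396226623442), np.float64(160.91005044527094))
-2.0 (np.float64(318.6207143488569), np.float64(160.7280571812194))
```

The two views put the hub top at z ≈ 94.5, so it has dropped onto the pawls, with the arm at -1.93 rad over the line at about -1.92. Next I'll go over the hub with the fingers about 21 mm apart, one on each side of the rim.

```bash
python3 -m crank '[{"jaw":0.25,"x":-1,"y":-38,"z":0,"wx":0,"wy":0,"wz":0},{"jaw":0.25,"x":-1,"y":-38,"z":0,"wx":0,"wy":0,"wz":0},{"jaw":0.25,"x":0,"y":0,"z":40,"wx":0,"wy":0,"wz":0},{"jaw":0.25,"x":0,"y":0,"z":22,"wx":0,"wy":0,"wz":0},{"jaw":0.25,"x":0,"y":0,"z":0,"wx":0,"wy":0,"wz":0}]'
python3 look.py a9
python3 - <<'E'
from h import *
im=cams.capture('top')[:,:,::-1];cv2.imwrite('pics/t9.png',cv2.resize(im[170:290,190:350],(800,600),interpolation=2))
E
```

```text
time: 9.0
tcp_pos: [521.7, 191.1, 103.4]
orientation: [3.138, 0.007, -0.304]
force: [0.3, -0.4, -0.9]
opening: 21.7
[521.7 191.1 103.4] [ 3.138  0.007 -0.304] [ 0.3 -0.4 -0.9] [-0.01 -0.1  -0.03] 9.0
```

View pics/a9s.png

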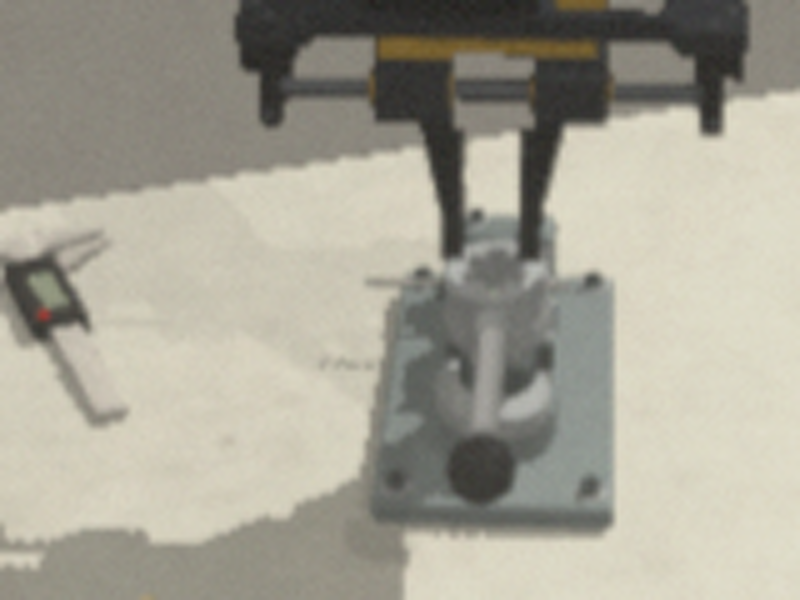

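View pics/a9.png

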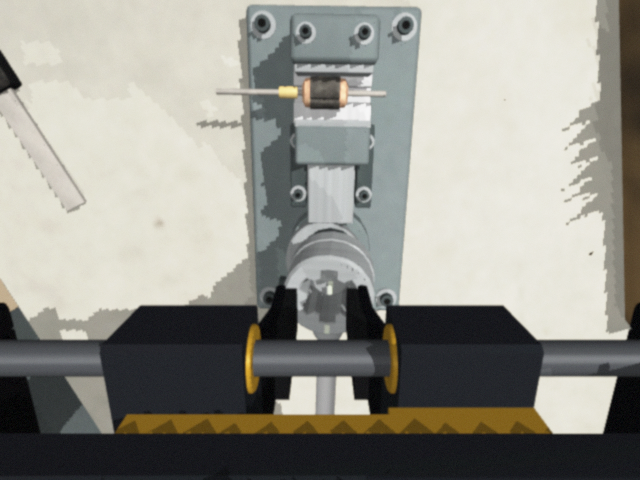

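```bash
python3 -m crank '[{"jaw":0.25,"x":3.5,"y":-2,"z":0,"wx":0,"wy":0,"wz":0},{"jaw":0.25,"x":0,"y":0,"z":0,"wx":0,"wy":0,"wz":0},{"jaw":0.25,"x":0,"y":0,"z":0,"wx":0,"wy":0,"wz":0},{"jaw":0.25,"x":0,"y":0,"z":6,"wx":0,"wy":0,"wz":0},{"jaw":0.25,"x":0,"y":0,"z":3,"wx":0,"wy":0,"wz":0},{"jaw":0.25,"x":0,"y":0,"z":0,"wx":0,"wy":0,"wz":0}]'
python3 look.py b1
```

```text
time: 9.9
tcp_pos: [528.5, 192.5, 98.1]
orientation: [3.141, 0.001, -0.304]
force: [-0.3, 0.1, -0.2]
opening: 21.5
[528.5 192.5  98.1] [ 3.141e+00  1.000e-03 -3.040e-01] [-0.3  0.1 -0.2] [-0.06  0.01  0.05] 9.9
```

View pics/b1.png

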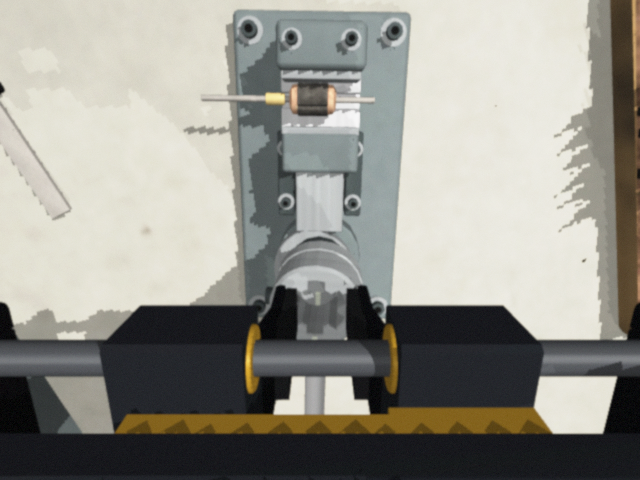

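View pics/b1s.png

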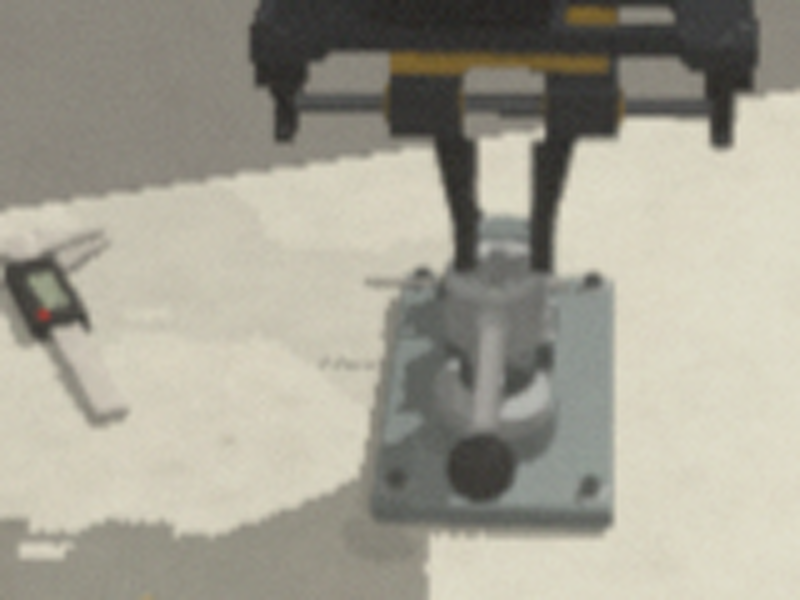

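```bash
python3 -m crank '[{"jaw":0.25,"x":-2.5,"y":0,"z":0,"wx":0,"wy":0,"wz":0},{"jaw":0.25,"x":0,"y":0,"z":0,"wx":0,"wy":0,"wz":0},{"jaw":0.25,"x":0,"y":0,"z":2,"wx":0,"wy":0,"wz":0},{"jaw":0.25,"x":0,"y":0,"z":2,"wx":0,"wy":0,"wz":0},{"jaw":0.25,"x":0,"y":0,"z":0,"wx":0,"wy":0,"wz":0}]';python3 -m crank '[{"jaw":0.25,"x":0,"y":0,"z":2,"wx":0,"wy":0,"wz":0},{"jaw":0.25,"x":0,"y":0,"z":0,"wx":0,"wy":0,"wz":0}]';python3 -m crank '[{"jaw":0.25,"x":0,"y":0,"z":2,"wx":0,"wy":0,"wz":0},{"jaw":0.25,"x":0,"y":0,"z":0,"wx":0,"wy":0,"wz":0}]'
```

```text
time: 10.62
tcp_pos: [526.7, 193.2, 94.7]
orientation: [-3.142, -0.0, -0.305]
force: [-0.0, -0.8, 0.7]
opening: 21.9
time: 10.88
tcp_pos: [525.7, 193.2, 91.8]
orientation: [3.141, 0.001, -0.304]
force: [0.6, 0.3, -0.4]
opening: 22.1
time: 11.12
tcp_pos: [526.0, 193.2, 90.0]
orientation: [3.141, 0.001, -0.304]
force: [0.3, -0.0, 0.1]
opening: 21.7
```

```bash
python3 look.py b2
```

```text
[526.  193.2  90. ] [ 3.141e+00  1.000e-03 -3.040e-01] [ 0.3 -0.   0.1] [ 0.01 -0.04  0.01] 11.125
```

View pics/b2.png

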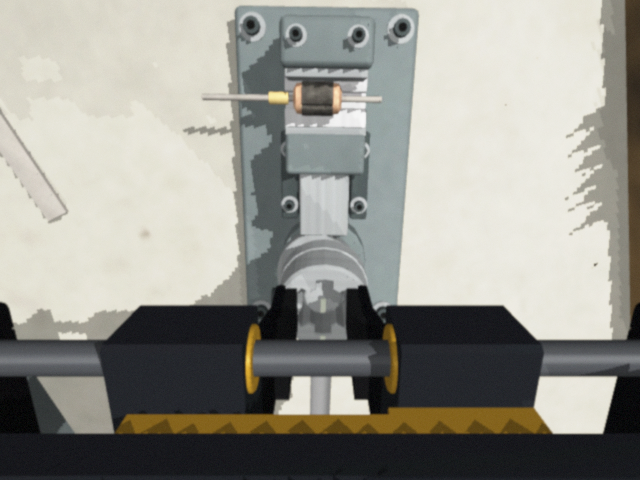

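View pics/b2s.png

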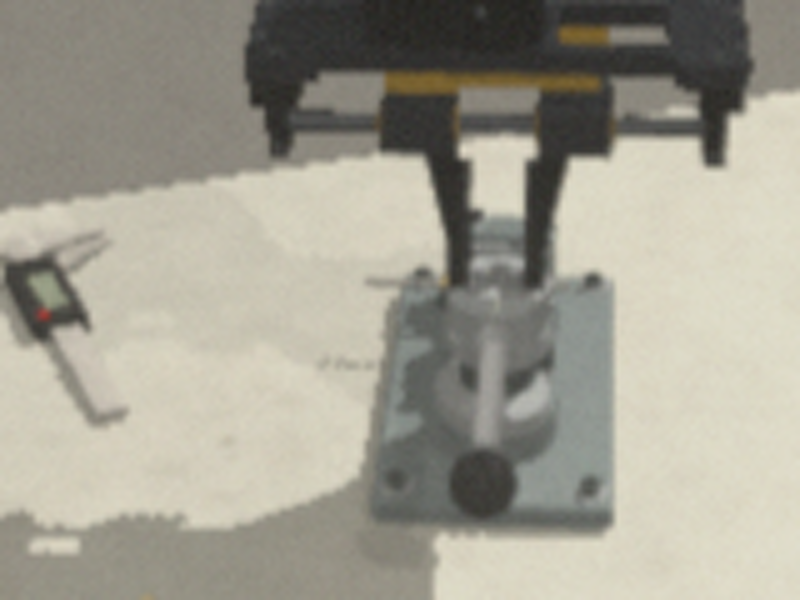

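The hub is going down with the fingers: the knob moved from y=467 to y=482 in the zoomed side view, about 6 mm. I'll keep pressing until the force rises at the collar.

```bash
for i in 1 ; do python3 -m crank '[{"jaw":0.25,"x":0,"y":0,"z":2,"wx":0,"wy":0,"wz":0},{"jaw":0.25,"x":0,"y":0,"z":2,"wx":0,"wy":0,"wz":0},{"jaw":0.25,"x":0,"y":0,"z":0,"wx":0,"wy":0,"wz":0}]';done;python3 -m crank '[{"jaw":0.25,"x":0,"y":0,"z":2,"wx":0,"wy":0,"wz":0},{"jaw":0.25,"x":0,"y":0,"z":1,"wx":0,"wy":0,"wz":0},{"jaw":0.25,"x":0,"y":0,"z":0,"wx":0,"wy":0,"wz":0}]';python3 -m crank '[{"jaw":0.25,"x":0,"y":0,"z":1,"wx":0,"wy":0,"wz":0},{"jaw":0.25,"x":0,"y":0,"z":0,"wx":0,"wy":0,"wz":0}]'
```

```text
time: 11.6
tcp_pos: [526.2, 193.2, 86.2]
orientation: [3.141, 0.0, -0.304]
force: [0.5, -1.0, 1.1]
opening: 22.1
time: 11.98
tcp_pos: [526.4, 193.3, 83.5]
orientation: [3.142, 0.0, -0.304]
force: [0.5, 0.2, 0.3]
opening: 21.6
time: 12.22
tcp_pos: [526.4, 193.3, 82.5]
orientation: [3.142, 0.0, -0.304]
force: [0.4, -0.3, 0.8]
opening: 21.7
```

```bash
python3 -m crank '[{"jaw":0.25,"x":0,"y":0,"z":1,"wx":0,"wy":0,"wz":0},{"jaw":0.25,"x":0,"y":0,"z":0,"wx":0,"wy":0,"wz":0}]';python3 -m crank '[{"jaw":0.25,"x":0,"y":0,"z":1,"wx":0,"wy":0,"wz":0},{"jaw":0.25,"x":0,"y":0,"z":0,"wx":0,"wy":0,"wz":0}]';python3 -m crank '[{"jaw":0.25,"x":0,"y":0,"z":1,"wx":0,"wy":0,"wz":0},{"jaw":0.25,"x":0,"y":0,"z":0,"wx":0,"wy":0,"wz":0}]'; python3 look.py b3
```

```text
time: 12.48
tcp_pos: [526.6, 193.4, 82.3]
orientation: [-3.141, -0.0, -0.304]
force: [-2.5, -0.3, 5.8]
opening: 21.7
time: 12.72
tcp_pos: [526.9, 193.5, 82.3]
orientation: [-3.141, -0.001, -0.304]
force: [-3.3, -1.0, 12.0]
opening: 21.5
time: 12.98
tcp_pos: [527.2, 193.5, 82.2]
orientation: [-3.141, -0.001, -0.304]
force: [-6.9, -1.2, 17.0]
opening: 21.7
[527.2 193.5  82.2] [-3.141e+00 -1.000e-03 -3.040e-01] [-6.9 -1.2 17. ] [-0.28  1.21 -0.  ] 12.975
```

View pics/b3s.png

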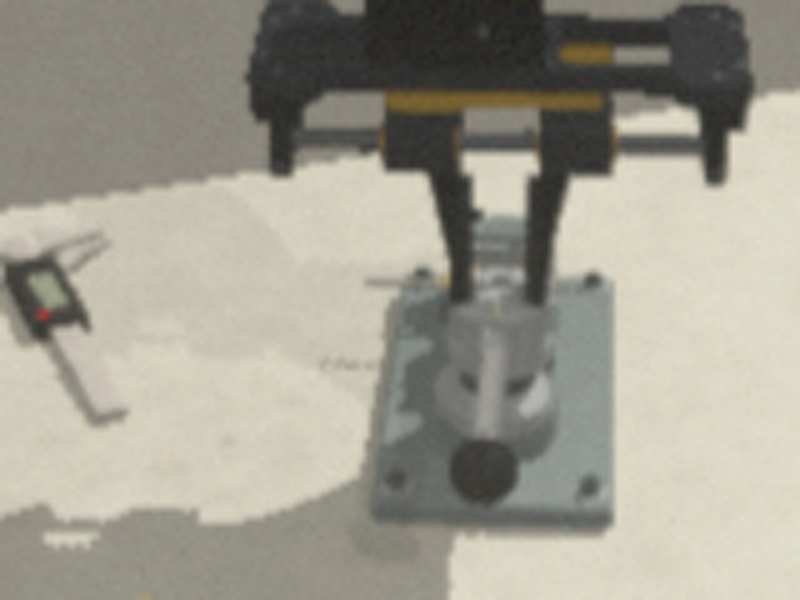

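View pics/b3.png

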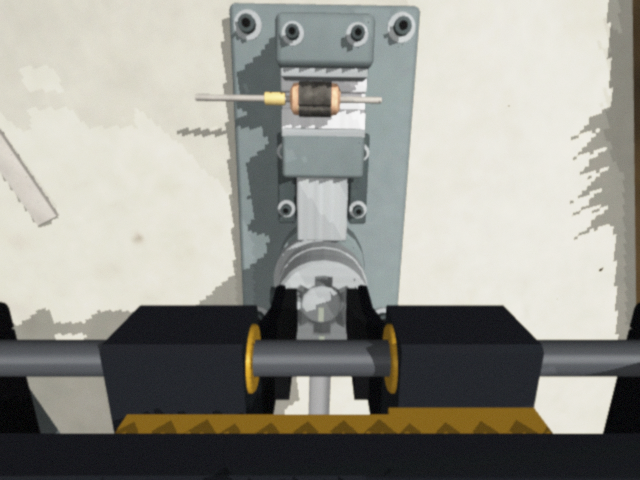

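A hard stop at TCP z = 82.2, where home is 82, with the force rising from 0 to 17 N over commanded steps of 1 mm. The knob in the side view is at y=470, and 471 is predicted for a level lever at home. I'll lift off and check.

```bash
python3 -m crank '[{"jaw":0.25,"x":0,"y":0,"z":-20,"wx":0,"wy":0,"wz":0},{"jaw":0.25,"x":0,"y":0,"z":-50,"wx":0,"wy":0,"wz":0},{"jaw":0.25,"x":0,"y":38,"z":-20,"wx":0,"wy":0,"wz":0},{"jaw":0.25,"x":0,"y":40,"z":0,"wx":0,"wy":0,"wz":0},{"jaw":0.4,"x":0,"y":0,"z":0,"wx":0,"wy":0,"wz":0},{"jaw":0.4,"x":0,"y":0,"z":0,"wx":0,"wy":0,"wz":0}]'; python3 look.py b4
python3 - <<'E'
from h import *
C=cal('wrist');S=cal('side');print(C[1])
for z in (82,87,95,100):print(z,'hub wrist',pix(C,(526.5,192.5,z)),'side',(np.array(pix(S,(526.5,192.5,z)))-[220,160])*5)
for z in (70,75,83):print('knob',z,(np.array(pix(S,(526.5-39.5,192.5-105,z)))-[220,160])*5)
im=cv2.imread('pics/b4.png');cv2.imwrite('pics/b4m.png',cv2.resize(im[40:220,200:440],(800,600),interpolation=2))
E
```

```text
time: 13.82
tcp_pos: [503.1, 119.1, 169.4]
orientation: [-3.141, 0.0, -0.305]
force: [-0.5, 0.4, 0.4]
opening: 32.1
[503.1 119.1 169.4] [-3.141  0.    -0.305] [-0.5  0.4  0.4] [-0.05 -0.1  -0.03] 13.825
[526.64476147 195.4285017  331.65345533]
82 hub wrist (np.float64(322.72415195780377), np.float64(125.64443650774992)) side [489.61346843 292.41106487]
87 hub wrist (np.float64(322.7491102806517), np.float64(125.74509416898745)) side [489.7159335  281.86303404]
95 hub wrist (np.float64(322.7912292877758), np.float64(125.91496138228528)) side [489.88103028 264.86752672]
100 hub wrist (np.float64(322.81902547647684), np.float64(126.02706424124001)) side [489.98494321 254.17044948]
knob 70 [464.54310376 471.84774016]
knob 75 [464.58144885 460.80919153]
knob 83 [464.64327428 443.01126825]
```

View pics/b4s.png

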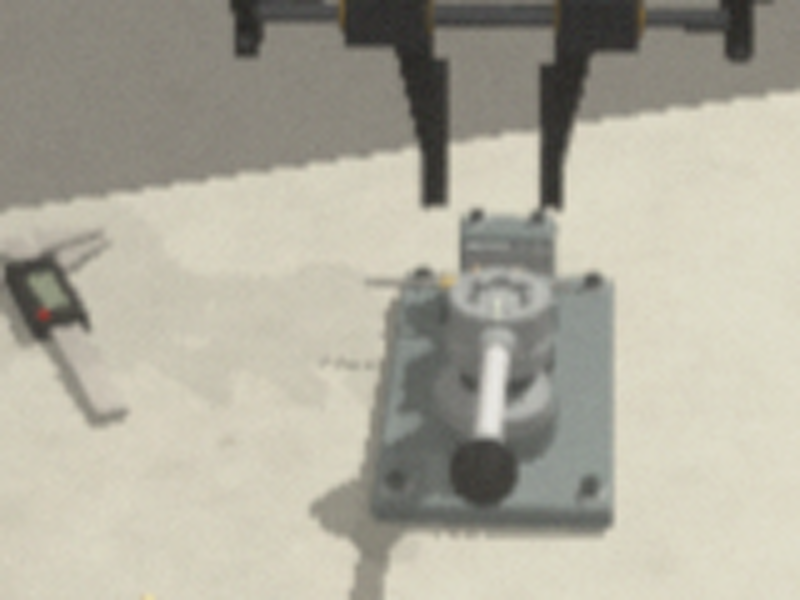

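View pics/b4m.png

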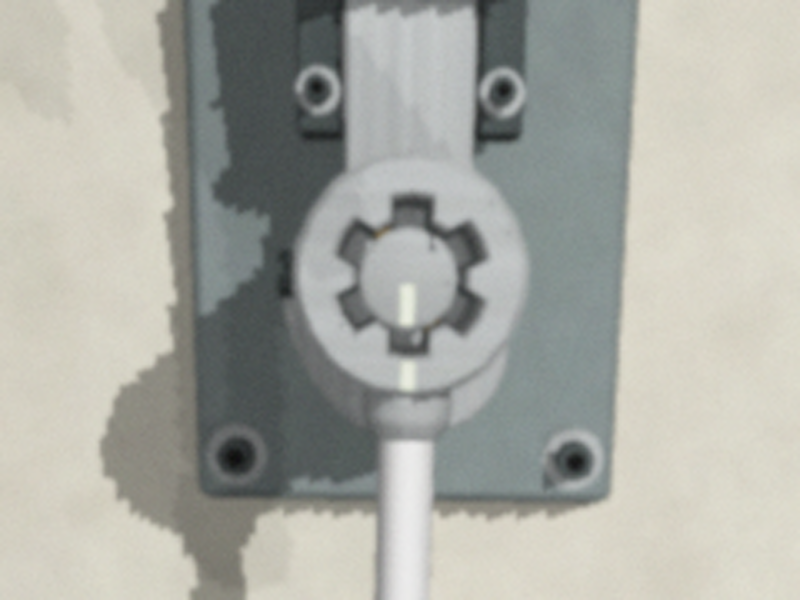

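The hub is home: its top in the side view is at y≈292, and 292.4 is predicted for z=82. The nose mark, the hub mark and the lobe are all in line under the arm. Next I'll straddle the rod again and swing clockwise.

```bash
python3 -m crank '[{"jaw":0.4,"x":0,"y":2,"z":40,"wx":0,"wy":0,"wz":0},{"jaw":0.4,"x":0,"y":0,"z":40,"wx":0,"wy":0,"wz":0},{"jaw":0.4,"x":0,"y":0,"z":33,"wx":0,"wy":0,"wz":0},{"jaw":0.18,"x":0,"y":0,"z":0,"wx":0,"wy":0,"wz":0},{"jaw":0.18,"x":0,"y":0,"z":0,"wx":0,"wy":0,"wz":0},{"jaw":0.18,"x":0,"y":0,"z":0,"wx":0,"wy":0,"wz":0}]'; python3 look.py b5
```

```text
time: 14.68
tcp_pos: [504.0, 117.4, 58.4]
orientation: [-3.14, -0.003, -0.304]
force: [1.0, -0.3, -0.9]
opening: 17.6
[504.  117.4  58.4] [-3.14e+00 -3.00e-03 -3.04e-01] [ 1.  -0.3 -0.9] [-0.04 -0.05 -0.1 ] 14.675
```

View pics/b5.png

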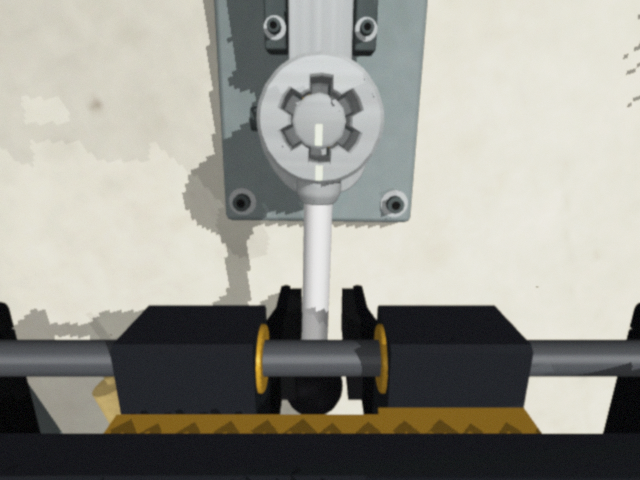

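```bash
python3 -m crank '[{"jaw":0.18,"x":-5.5,"y":-0.2,"z":0,"wx":0,"wy":0,"wz":4},{"jaw":0.18,"x":-5.5,"y":-0.2,"z":0,"wx":0,"wy":0,"wz":4},{"jaw":0.18,"x":-5.5,"y":-0.2,"z":0,"wx":0,"wy":0,"wz":4},{"jaw":0.18,"x":-5.5,"y":-0.2,"z":0,"wx":0,"wy":0,"wz":4},{"jaw":0.18,"x":-5.5,"y":-0.2,"z":0,"wx":0,"wy":0,"wz":4},{"jaw":0.18,"x":-5.5,"y":-0.2,"z":0,"wx":0,"wy":0,"wz":4},{"jaw":0.18,"x":-5.5,"y":-0.2,"z":0,"wx":0,"wy":0,"wz":4},{"jaw":0.18,"x":-5.5,"y":-0.2,"z":0,"wx":0,"wy":0,"wz":4}]'; python3 look.py b6
```

```text
time: 15.78
tcp_pos: [467.2, 140.6, 57.7]
orientation: [-3.14, -0.002, -0.865]
force: [1.0, -3.1, 0.2]
opening: 15.6
[467.2 140.6  57.7] [-3.14e+00 -2.00e-03 -8.65e-01] [ 1.  -3.1  0.2] [-0.45 -0.23  0.01] 15.775
```

View pics/b6.png

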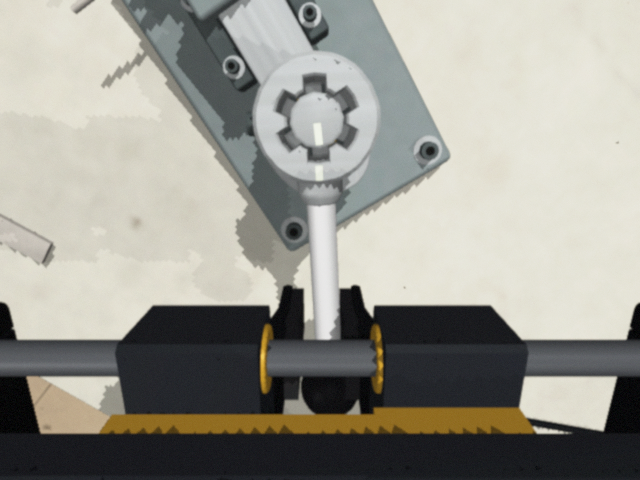

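```bash
python3 -m crank '[{"jaw":0.18,"x":-6.2,"y":-0.3,"z":0,"wx":0,"wy":0,"wz":4.5},{"jaw":0.18,"x":-6.2,"y":-0.3,"z":0,"wx":0,"wy":0,"wz":4.5},{"jaw":0.18,"x":-6.2,"y":-0.3,"z":0,"wx":0,"wy":0,"wz":4.5},{"jaw":0.18,"x":-6.2,"y":-0.3,"z":0,"wx":0,"wy":0,"wz":4.5},{"jaw":0.18,"x":-6.2,"y":-0.3,"z":0,"wx":0,"wy":0,"wz":4.5},{"jaw":0.18,"x":-6.2,"y":-0.3,"z":0,"wx":0,"wy":0,"wz":4.5},{"jaw":0.18,"x":-6.2,"y":-0.3,"z":0,"wx":0,"wy":0,"wz":4.5},{"jaw":0.18,"x":-6.2,"y":-0.3,"z":0,"wx":0,"wy":0,"wz":4.5}]'; python3 look.py b7
```

```text
time: 16.88
tcp_pos: [448.1, 186.0, 57.0]
orientation: [-3.141, -0.001, -1.492]
force: [-0.7, -2.0, 0.9]
opening: 15.7
[448.1 186.   57. ] [-3.141e+00 -1.000e-03 -1.492e+00] [-0.7 -2.   0.9] [-0.4   0.09  0.02] 16.875
```

View pics/b7.png

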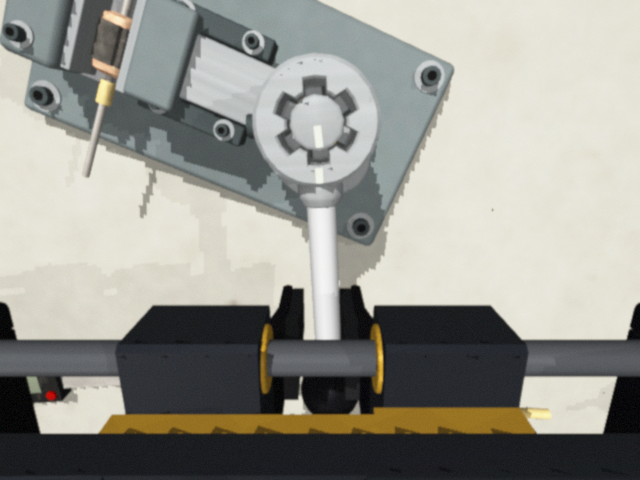

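```bash
python3 -m crank '[{"jaw":0.18,"x":-2.8,"y":-0.1,"z":0,"wx":0,"wy":0,"wz":2},{"jaw":0.18,"x":-2.8,"y":-0.1,"z":0,"wx":0,"wy":0,"wz":2},{"jaw":0.18,"x":-2.8,"y":-0.1,"z":0,"wx":0,"wy":0,"wz":2},{"jaw":0.18,"x":-2.8,"y":0,"z":0,"wx":0,"wy":0,"wz":2}]';python3 -m crank '[{"jaw":0.18,"x":-2.8,"y":-0.1,"z":0,"wx":0,"wy":0,"wz":2},{"jaw":0.18,"x":-2.8,"y":0,"z":0,"wx":0,"wy":0,"wz":2},{"jaw":0.18,"x":0,"y":0,"z":0,"wx":0,"wy":0,"wz":0}]'; python3 look.py b8
```

```text
time: 17.48
tcp_pos: [448.0, 197.1, 56.8]
orientation: [3.142, -0.001, -1.629]
force: [0.2, -2.8, 1.5]
opening: 15.9
time: 17.85
tcp_pos: [448.5, 202.9, 56.7]
orientation: [3.142, -0.0, -1.698]
force: [-0.2, -2.8, 0.6]
opening: 16.0
[448.5 202.9  56.7] [ 3.142 -0.    -1.698] [-0.2 -2.8  0.6] [-0.27  0.14 -0.02] 17.85
```

View pics/b8.png

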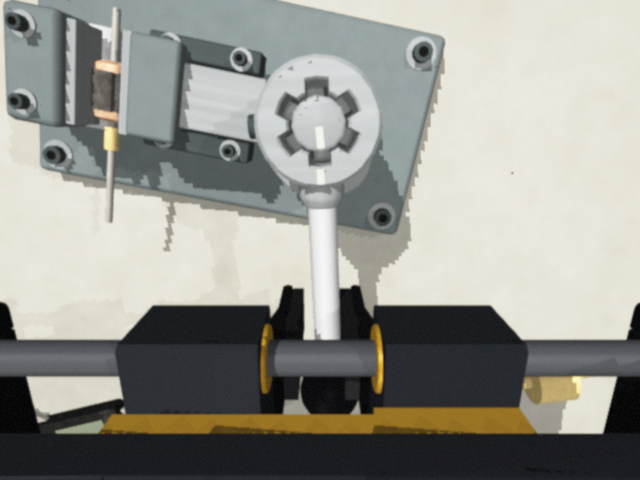

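```bash
python3 -m crank '[{"jaw":0.18,"x":-2.8,"y":-0.1,"z":0,"wx":0,"wy":0,"wz":2},{"jaw":0.18,"x":-2.8,"y":0,"z":0,"wx":0,"wy":0,"wz":2},{"jaw":0.18,"x":0,"y":0,"z":0,"wx":0,"wy":0,"wz":0}]';python3 -m crank '[{"jaw":0.18,"x":-2.8,"y":-0.1,"z":0,"wx":0,"wy":0,"wz":2},{"jaw":0.18,"x":0,"y":0,"z":0,"wx":0,"wy":0,"wz":0}]'
```

```text
time: 18.32
tcp_pos: [449.3, 208.5, 56.6]
orientation: [3.142, -0.0, -1.769]
force: [-0.2, -2.7, -0.4]
opening: 15.7
time: 18.58
tcp_pos: [450.0, 211.2, 56.5]
orientation: [3.142, -0.0, -1.804]
force: [-0.2, -2.6, 1.1]
opening: 16.0
```

```bash
python3 -m crank '[{"jaw":0.18,"x":-2,"y":0,"z":0,"wx":0,"wy":0,"wz":1},{"jaw":0.18,"x":0,"y":0,"z":0,"wx":0,"wy":0,"wz":0}]';python3 -m crank '[{"jaw":0.18,"x":-2,"y":0,"z":0,"wx":0,"wy":0,"wz":1},{"jaw":0.18,"x":0,"y":0,"z":0,"wx":0,"wy":0,"wz":0}]'
```

```text
time: 18.82
tcp_pos: [450.4, 213.3, 56.5]
orientation: [3.141, -0.0, -1.823]
force: [-0.9, -2.8, 0.5]
opening: 15.7
time: 19.08
tcp_pos: [450.9, 215.3, 56.5]
orientation: [3.141, -0.0, -1.84]
force: [-1.1, -4.2, 1.2]
opening: 15.7
```

```bash
python3 -m crank '[{"jaw":0.18,"x":-1.5,"y":0,"z":0,"wx":0,"wy":0,"wz":1},{"jaw":0.18,"x":0,"y":0,"z":0,"wx":0,"wy":0,"wz":0}]';python3 -m crank '[{"jaw":0.18,"x":-1.5,"y":0,"z":0,"wx":0,"wy":0,"wz":1},{"jaw":0.18,"x":0,"y":0,"z":0,"wx":0,"wy":0,"wz":0}]'; python3 look.py b9
```

```text
time: 19.32
tcp_pos: [451.3, 216.7, 56.5]
orientation: [3.141, -0.0, -1.858]
force: [-0.7, -2.6, 1.6]
opening: 15.6
time: 19.58
tcp_pos: [451.5, 217.3, 56.4]
orientation: [3.141, -0.002, -1.875]
force: [-1.3, -6.0, 1.4]
opening: 15.9
[451.5 217.3  56.4] [ 3.141e+00 -2.000e-03 -1.875e+00] [-1.3 -6.   1.4] [-1.03  0.37  0.03] 19.575
```

View pics/b9.png

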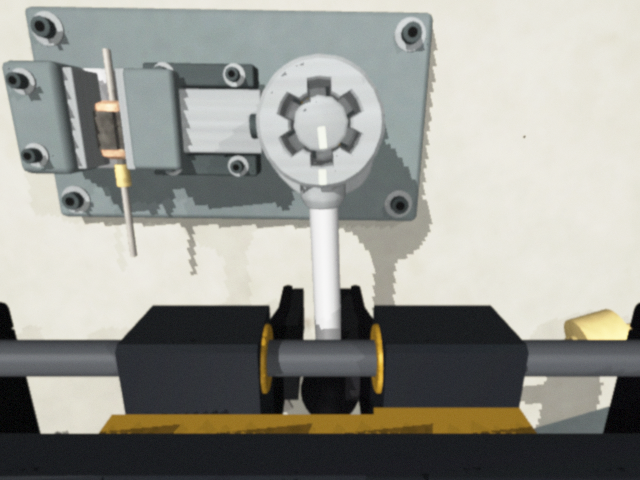

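```bash
python3 -m crank '[{"jaw":0.18,"x":-1.5,"y":0,"z":0,"wx":0,"wy":0,"wz":0},{"jaw":0.18,"x":0,"y":0,"z":0,"wx":0,"wy":0,"wz":0}]';python3 -m crank '[{"jaw":0.18,"x":-1,"y":0,"z":0,"wx":0,"wy":0,"wz":0},{"jaw":0.18,"x":0,"y":0,"z":0,"wx":0,"wy":0,"wz":0}]';python3 -m crank '[{"jaw":0.18,"x":-1,"y":0,"z":0,"wx":0,"wy":0,"wz":0},{"jaw":0.18,"x":0,"y":0,"z":0,"wx":0,"wy":0,"wz":0},{"jaw":0.18,"x":0,"y":0,"z":0,"wx":0,"wy":0,"wz":0}]'
```

```text
time: 19.92
tcp_pos: [451.6, 217.8, 56.2]
orientation: [3.141, -0.004, -1.875]
force: [-2.4, -11.1, 2.9]
opening: 15.7
time: 20.18
tcp_pos: [451.6, 218.1, 56.0]
orientation: [3.14, -0.005, -1.875]
force: [-3.4, -12.6, 4.3]
opening: 15.8
time: 20.55
tcp_pos: [451.6, 218.4, 55.9]
orientation: [3.14, -0.007, -1.875]
force: [-4.6, -15.5, 4.0]
opening: 15.8
```

```bash
python3 -m crank '[{"jaw":0.18,"x":-1.5,"y":0,"z":0,"wx":0,"wy":0,"wz":0},{"jaw":0.18,"x":0,"y":0,"z":0,"wx":0,"wy":0,"wz":0},{"jaw":0.18,"x":0,"y":0,"z":0,"wx":0,"wy":0,"wz":0}]'; python3 -m crank '[{"jaw":0.18,"x":4,"y":0,"z":0,"wx":0,"wy":0,"wz":0},{"jaw":0.6,"x":1,"y":0,"z":0,"wx":0,"wy":0,"wz":0},{"jaw":0.6,"x":0,"y":0,"z":0,"wx":0,"wy":0,"wz":0},{"jaw":0.6,"x":0,"y":0,"z":0,"wx":0,"wy":0,"wz":0},{"jaw":0.6,"x":0,"y":0,"z":0,"wx":0,"wy":0,"wz":0}]'; python3 -m crank '[{"jaw":0.6,"x":0,"y":0,"z":-30,"wx":0,"wy":0,"wz":0},{"jaw":0.6,"x":0,"y":0,"z":-50,"wx":0,"wy":0,"wz":0},{"jaw":0.6,"x":0,"y":0,"z":-50,"wx":0,"wy":0,"wz":0},{"jaw":0.6,"x":0,"y":0,"z":-20,"wx":0,"wy":0,"wz":0},{"jaw":0.6,"x":0,"y":0,"z":0,"wx":0,"wy":0,"wz":0}]'
python3 look.py c1; python3 - <<'E'
from h import *
im=cams.capture('top')[:,:,::-1];cv2.imwrite('pics/tc1.png',cv2.resize(im[170:320,150:350],(800,600),interpolation=2))
E
```

```text
time: 20.92
tcp_pos: [451.7, 218.9, 55.7]
orientation: [3.14, -0.009, -1.875]
force: [-4.6, -18.7, 5.9]
opening: 15.5
time: 21.55
tcp_pos: [452.0, 218.5, 56.7]
orientation: [-3.141, 0.001, -1.875]
force: [-0.5, -0.8, -0.6]
opening: 47.0
time: 22.18
tcp_pos: [453.2, 218.7, 208.7]
orientation: [-3.138, 0.003, -1.875]
force: [-0.5, -0.1, -1.1]
opening: 52.4
[453.2 218.7 208.7] [-3.138e+00  3.000e-03 -1.875e+00] [-0.5 -0.1 -1.1] [ 0.01  0.03 -0.  ] 22.175
```

View pics/c1.png

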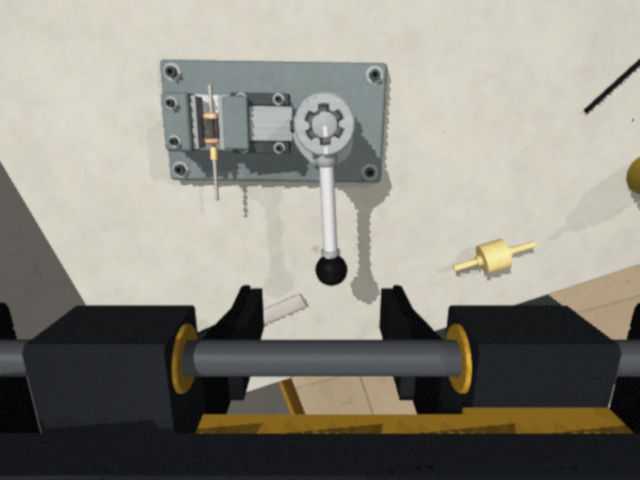

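View pics/c1s.png

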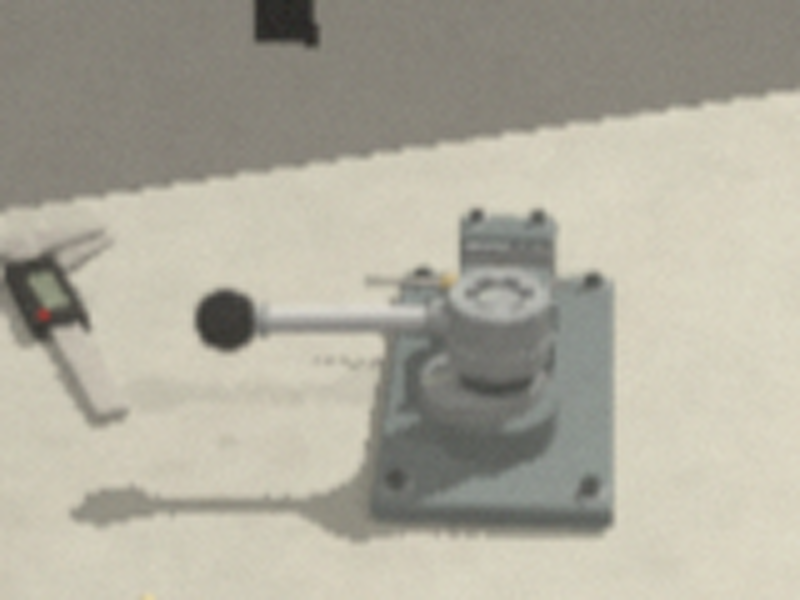

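View pics/tc1.png

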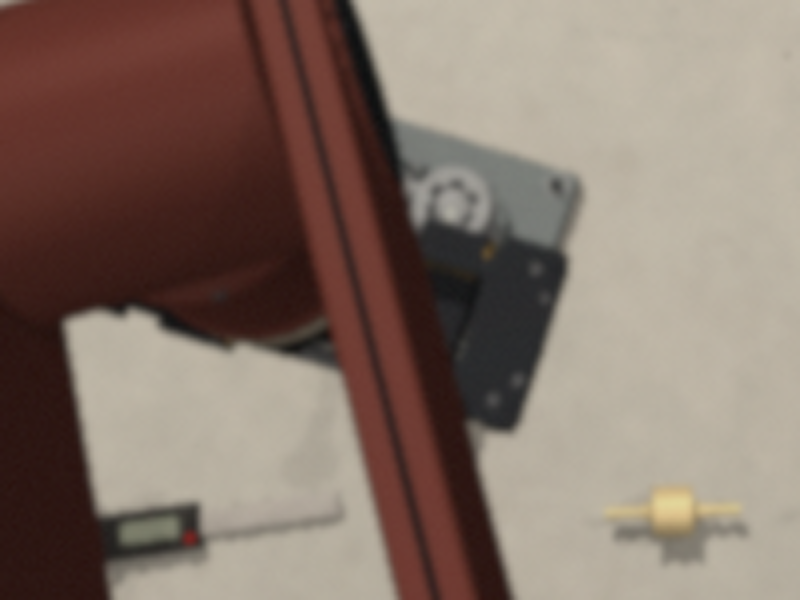

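```bash
python3 - <<'E'
from h import *
C=cal('wrist')
im=cv2.imread('pics/c1.png')
cv2.imwrite('pics/c1z.png',cv2.resize(im[50:290,150:470],(800,600),interpolation=2))
d=lambda a,b:np.arctan2(*(b-a)[1::-1])
s=[onz(C,*p,12) for p in((171,72),(375,74),(181,170),(370,172))]
b=(d(s[0],s[1])+d(s[2],s[3]))/2
m=(im.max(2)<45).astype(np.uint8);m[:250]=0;m[290:]=0;m[:,:310]=0;m[:,350:]=0
n,l,st,ce=cv2.connectedComponentsWithStats(m);k=1+st[1:,4].argmax();print(ce[k],st[k])
K=onz(C,*ce[k],70);H=onz(C,323.5,122.5,82);print(H,K,np.hypot(*(K-H)[:2]))
a=d(H,K);print('base -y',b,d(s[0],s[1]),d(s[2],s[3]),'arm',a,'cam',(b-a)%(2*np.pi))
E
```

```text
[331.06132075 270.36320755] [317 257  29  28 636]
[524.74376147 192.27606188  82.        ] [415.31211101 219.98299189  70.        ] 112.88472036832351
base -y -1.8842256703282243 -1.8833529120988186 -1.8850984285576298 arm 2.89361449581597 cam 1.5053451410353915
```

View pics/c1z.png

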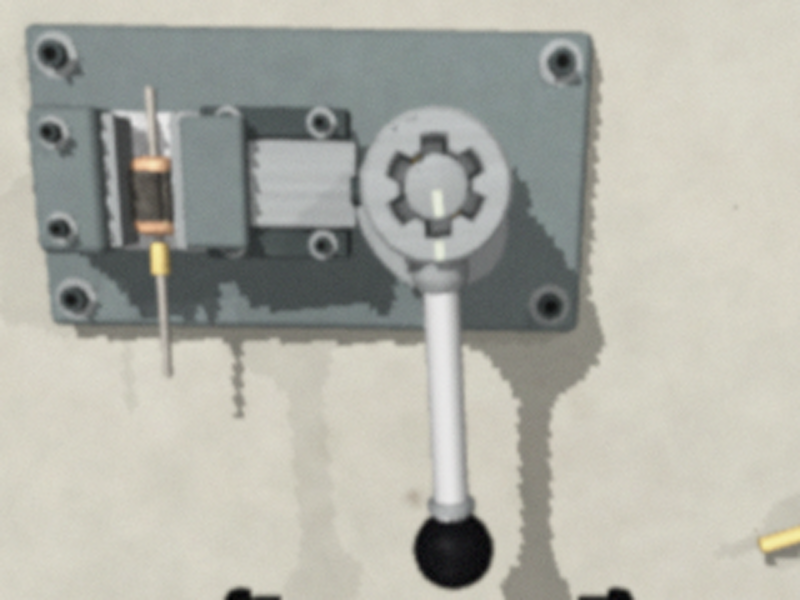

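The lever held its angle after release: 1.505 rad from the base axis by the picture, against 1.45 plus up to 0.03 of play and some calibration error. The hub is still home and the gripper is clear, so I'm handing in.

```bash
python3 - <<'E'
from rig import env,ticket
print(ticket.job_done(),env.observe()['time'])
E
```

```text
the job is handed in; nothing more can be done
the job is handed in; nothing more can be done
```

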